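Fetch the tin from behind the cartons

ROBOT

A 6-joint arm with a two-finger parallel gripper is mounted at the origin on the work surface; the furniture and walls round the work are solid. World frame = base frame: x ahead of the robot, y to its left, z up, the work surface at z = 0. Lengths are in m, angles in rad, forces in N, time in s.
With the tool pointing down it reaches from about 0.4 to 0.925 m from the base axis. Payload 3.4 kg.
Tool frame: the origin (TCP) lies at the centre of the arm's flange, where the gripper is bolted on; the fingertips stand 173 mm ahead of it and the grasp point (between the pads) lies 155 mm ahead of it; z points along the fingers, y is the line along which they close (so a half turn about z gives the same grasp; the last joint's range is limited). The gripper opens to 85 mm and grips with 20 to 120 N. Pads are 22 mm wide; open, the fingers measure 114 mm over their backs; the gripper's body (76 mm by 85 mm) begins 54 mm behind the grasp point. The pads swing forward as they close: fully open they stand 13 mm farther back than shut.
Start: joints at [1.137, 0.307, 1.506, -0, 1.328, -0.073], TCP at [0.202, 0.538, 0.405] pointing down, gripper open.
Joint ranges: [-3.12, 3.12], [-1.05, 2.28], [0.14, 2.33], [-1.42, 4.57], [0.1, 2.73], [-2.68, 2.68]. Speed limits (rad/s): [2.57, 2.57, 3.14, 3.14, 3.14, 3.14].

INTERFACE

Orientations are given as a 3x3 rotation matrix whose columns are the frame's x, y, z axes.
In Python, from station import manip, eyes, ticket gives the robot as it stands.
- The arm moves only by the tool apply_moves, never from a script. Its argument "steps" is a list of rows, each an object of numbers: "dx", "dy", "dz": the shift along the tool's x, y, z normalised to -1 to 1, where 1 is 60 mm; "wx", "wy", "wz": the turn, a rotation vector about the tool's x, y, z normalised to -1 to 1, where 1 is 4 degrees; "gripper": the opening, from -1 (shut) to 1 (fully open). In form: [{"dx": .., "dy": .., "dz": .., "wx": .., "wy": .., "wz": .., "gripper": ..}, ...]. A call has 1 to 10 rows; each row shifts and turns the commanded pose from where the row before left it, along the tool's axes as they then stand; what a row does not reach is not made up. A row lasts 1/8 s, in which the tool goes at most 62.5 mm and 10.7 degrees, less where a joint would pass 70% of its speed; a pose out of reach is approached as far as the arm can. A call with a number of a shift or a turn outside -1 to 1 is refused whole. A call with a gripper value outside its range is refused whole. The fingers move at their own pace and stop on an object; the grip force is fixed at half the most. Time passes only in rows, so rows that do not move let the fingers close. It gives the time, the measured TCP pose, the force, the opening and the grip force at its end, in the units of the state.
- manip.get_obs(): the state, without advancing time (a new reading comes with each control period).
- eyes.capture(name): name is "side" or "top"; returns (picture, depth): 480x640x3 uint8, red, green, blue; 480x640 float32, m along the optical axis (not along the pixel's ray), 0 where there is no reading.
- eyes.camera_params(name): a dict with "fx", "fy", "cx", "cy" (pixels), "distortion" ([k1, k2, p1, p2, k3] as OpenCV has them; the pictures are not rectified), "world_from_camera" (4x4, takes a point from camera to world coordinates). Camera axes: x right, y up, looking along -z (the intrinsics and any distortion apply to the point x, -y, -z); pixel columns grow to the right and rows downward; lengths in m; the calibration is good to about 2 mm. A picture is of the moment at which its call begins. camera_params takes no time and is no camera call.
- ticket.sign_off(): hands the job in; it is judged then, once.
The state is a dict: "time_s": time; "joint_positions": joint angles; "dq": joint speeds; "tau": joint torques, N m; "position": TCP position; "ee_rot": TCP orientation; "contact_force": force on the tool from outside, world axes, zero at the start; "wrist_torque": the same for the moment, N m; "grip_width": opening from 0.0 (shut) to 1.0 (fully open); "gripper_force": force on a finger pad.
Only numpy, scipy, OpenCV 4.12 (cv2) and the standard library are available. Lean on these libraries where they do the work, as an engineer would, in place of code of your own. Each camera call takes 0.05 s, during which the arm holds its last target. There are 200 camera calls.

TASK

The small tin at the back of the wooden pantry box is hemmed in by three taller cartons. Stand all three cartons on the white tray first, then put the tin upright in the middle of the round cork trivet, and only then put every carton back in the box, upright, on the very spot where it stood at the start and squared up with the box as before. Leave the shaker and the spice jar at the back where they are.

Things in the scene. Friction and masses are not known exactly. Their poses are not given: they have to be found in the camera images.
- tin: small round food tin with a printed paper label, upright, diameter 57, height 72 mm, about 0.2 kg; origin at the centre of its underside, z up. It starts in one of the two rear places of the pantry box, its underside on the box floor.
- carton_wide: flat-topped wide thin carton, 55 (its x) x 101 (its y) x 148 mm high, 0.06 to 0.17 kg; origin at the centre of its underside, z up. Grasp across its 55 mm.
- carton_gable: carton with a sloping gable top, 65 (its x) x 75 (its y) mm, straight sides up to 125 mm, ridge along its y at 159 mm, 0.06 to 0.17 kg; origin at the centre of its underside, z up. Grasp across its 65 mm, below the slope.
- carton_flat: dark flat-topped square-ish carton, 63 (its x) x 73 (its y) x 130 mm high, 0.06 to 0.17 kg; origin at the centre of its underside, z up. Grasp across its 63 mm.
- pantry_box: low open box of pale wood, fixed, outside 245 x 245 mm, 35 mm high, walls and floor 6 mm; origin at the centre of its underside, x away from the robot, yaw within 0.1 rad. Holds the tin and cartons two by two, about 55 mm either side of its centre in x, 56 mm in y, each square with it within 0.1 rad; which carton stands where changes.
- tray: white rectangular melamine tray, fixed to the worktop, 230 (its x) x 330 (its y) x 16 mm, lying with its long side (its y) roughly along the world's x (yaw near pi/2); origin at the centre of its underside. The flat floor, 3 mm above the worktop, measures 204 x 304 mm. Box and tray may be on either side of the robot.
- trivet: round cork trivet, fixed to the worktop, diameter 96, height 10 mm; origin at the centre of its underside. It lies between the box and the tray.
- shaker: bystander: small white shaker, diameter 44, height 90 mm, at the back between box and tray (the room wall behind begins at x = 0.78, the right one at y = -0.40); origin at the centre of its underside
- jar_rear: bystander: spice jar, diameter 44, height 105 mm, at the back beside the shaker; origin at the centre of its underside

How it is judged:
By the outcome, as a careful person would: the job done as asked, in the order asked, and still so for the second after the job is handed in, with the robot touching nothing.
It also fails if it takes over 136 s, if anything falls off the work surface, if the arm or the gripper's body presses on something with over 40 N, if the wrist force passes 120 N, or if a joint passes its speed limit or range.

## Working session

There is one attempt and no reset: what is moved stays moved. The work goes in short steps, Python scripts to look and compute and a tool call to move; the robot and the scene stay as the last step left them, time stands still between calls to the robot, and variables do not carry over. Pictures are saved under pics/ and viewed, at most 14 in all, crops included, and the job is handed in when it is done.

Besides the shell and the picture viewer there is one more tool, called after "Request:" as name(argument=value, ...) on one line, values as JSON. apply_moves: Moves the arm, as the interface text tells. Scaled input: -1 to 1 covers 60 mm each way for a shift and 4 degrees each way for a turn. Its arguments: {"type":"object","properties":{"steps":{"type":"array"}},"required":["steps"]}

```bash
ls; mkdir -p pics; cat > h.py <<'E'
import numpy as np, cv2
from station import manip, eyes, ticket
def cap(n,save=None):
    p,d=eyes.capture(n)
    if save: cv2.imwrite('pics/'+save,cv2.cvtColor(p,cv2.COLOR_RGB2BGR))
    return p,d
def world(n,d):
    c=eyes.camera_params(n); K=np.array([[c['fx'],0,c['cx']],[0,c['fy'],c['cy']],[0,0,1]])
    v,u=np.mgrid[0:480,0:640]
    q=cv2.undistortPoints(np.stack([u,v],-1).reshape(-1,1,2).astype(float),K,np.array(c['distortion'])).reshape(480,640,2)
    P=np.stack([q[...,0]*d,-q[...,1]*d,-d],-1)
    T=np.array(c['world_from_camera'])
    W=P@T[:3,:3].T+T[:3,3]; W[d<=0]=np.nan
    return W
E
python3 - <<'E'
from h import *
o=manip.get_obs(); print({k:np.round(v,3).tolist() for k,v in o.items()})
for n in('side','top'):
    p,d=cap(n,n+'0.png'); c=eyes.camera_params(n); print(n,np.round(c['world_from_camera'],3).tolist(),c['fx'],c['distortion'])
    np.savez(n+'0.npz',p=p,d=d,W=world(n,d))
E
```

```text
pics
{'time_s': 0.0, 'joint_positions': [1.137, 0.308, 1.508, -0.0, 1.328, -0.074], 'dq': [0.0, 0.002, 0.0, -0.0, 0.0, -0.003], 'tau': [-0.002, -45.756, -25.192, -0.0, 0.013, 0.0], 'position': [0.202, 0.538, 0.404], 'ee_rot': [[-0.936, 0.352, -0.001], [0.352, 0.936, -0.002], [0.0, -0.002, -1.0]], 'contact_force': [0.341, -0.429, 0.379], 'wrist_torque': [0.02, 0.009, -0.039], 'gripper_force': 0.0, 'grip_width': 1.0}
side [[-0.995, 0.054, -0.086, 0.444], [-0.101, -0.628, 0.771, 1.037], [-0.013, 0.776, 0.631, 0.888], [0.0, 0.0, 0.0, 1.0]] 592.2891104510978 [-0.19396764  0.          0.          0.          0.        ]
top [[-0.017, 0.989, -0.148, 0.465], [-0.999, -0.013, 0.029, 0.012], [0.027, 0.148, 0.989, 0.871], [0.0, 0.0, 0.0, 1.0]] 440.24037284296423 [-0.01679985  0.          0.          0.          0.        ]
```

View pics/side0.png

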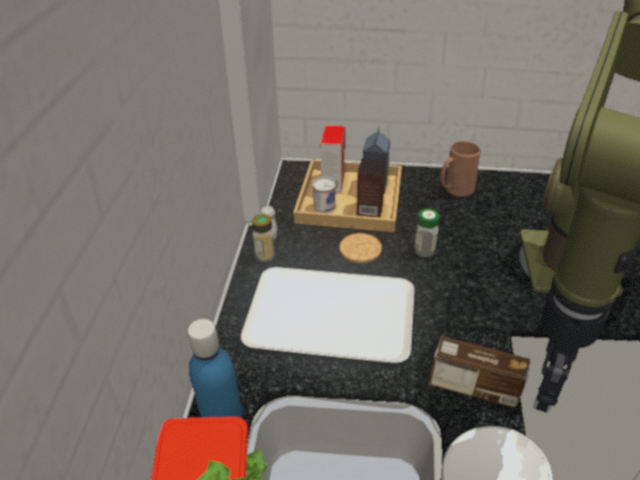

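View pics/top0.png

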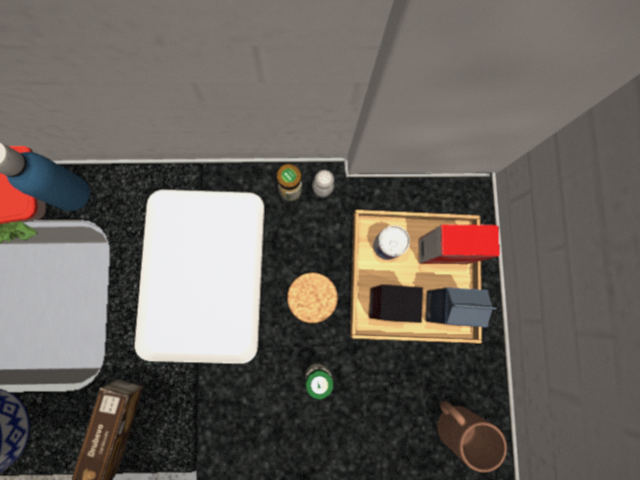

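Side view: sink left, tray mid (330,313), trivet (361,247), box (350,195) holding the tin (325,195), red wide carton (333,150), and dark cartons (373,170). Top view: tin (392,242) rear-left, red wide carton (458,244) rear-right, black flat carton (397,303) front-left, grey gable carton (460,307) front-right. There is also a green-lidded jar at (319,383) and a mug at (470,437).

```bash
cat > m.py <<'E'
from h import *
def rect(P,nm):
    P=P[np.isfinite(P[:,0])]
    if len(P)<10: print(nm,'few',len(P));return
    (cx,cy),(a,b),t=cv2.minAreaRect((P[:,:2]*1000).astype(np.float32))
    z=P[:,2]*1000
    # yaw of edges folded to +-45; size along near-x, near-y
    if t>45: t-=90; a,b=b,a
    print(f'{nm}: n{len(P)} c=({cx:.1f},{cy:.1f}) sx={a:.1f} sy={b:.1f} yaw={t:.2f}deg z[5,50,95]={np.percentile(z,[5,50,95]).round(1)}')
E
python3 - <<'E'
from m import *
for n in('top','side'):
    f=np.load(n+'0.npz');W=f['W'];p=f['p'].astype(int);R,G,B=p[...,0],p[...,1],p[...,2]
    print(n); z=W[...,2];x=W[...,0];y=W[...,1]
    inb=(x>.35)&(x<.75)&(y<-.03)&(y>-.41)
    m=lambda c:W[c&np.isfinite(z)]
    rect(m(inb&(z>.025)&(z<.042)),'boxrim')
    rect(m(inb&(z>.143)&(R>2*G)),'wide top')
    for zz in(.12,): 
        c=inb&(z>zz)&(R<1.6*G)&(y>-.4)
        k,l=cv2.connectedComponents(c.astype(np.uint8))
        for i in range(1,k): 
            if (l==i).sum()>60: rect(W[l==i],f'dark{i}')
    c=inb&(z>.15)&(R<1.6*G); rect(m(c),'ridge')
    rect(m(inb&(z>.066)&(z<.08)&(x>.5)&(y>-.21)),'tin?')
    t=(y>.02)&(y<.42)&(x>.25)&(x<.75)
    w=t&(R>200)&(G>200)&(B>200)
    rect(m(w&(z<.03)),'tray'); rect(m(w&(z>.011)&(z<.03)),'trayrim');print('floor',np.nanmedian(z[w&(abs(x-.47)<.08)]))
    c=(z<.03)&(R>B+50)&(y>-.07)&(y<.12)&(x>.35)&(x<.6); rect(m(c),'trivet')
    for nm,a,b in(('shaker/jar',.6,.9),('greenjar',.2,.38)):
        c=(x>a)&(x<b-.13*(a>.5))&(y>-.1)&(y<.12)&(z>.03);k,l=cv2.connectedComponents(c.astype(np.uint8))
        for i in range(1,k):
            if (l==i).sum()>60: rect(W[l==i],nm)
    rect(m((x>.1)&(x<.35)&(y<-.1)&(y>-.45)&(z>.03)),'mug')
E
```

```text
top
boxrim: n3133 c=(549.9,-213.8) sx=397.8 sy=368.2 yaw=-0.22deg z[5,50,95]=[26.3 34.2 40.3]
wide top: n1785 c=(573.1,-270.2) sx=52.7 sy=98.6 yaw=-1.53deg z[5,50,95]=[150.2 153.  155.4]
dark1: n64496 c=(622.7,-330.9) sx=506.9 sy=243.4 yaw=38.64deg z[5,50,95]=[151.6 324.3 504.3]
dark2: n172 c=(574.4,-221.3) sx=52.2 sy=3.1 yaw=-0.99deg z[5,50,95]=[121.5 135.  147.7]
dark7: n1516 c=(469.8,-153.1) sx=60.5 sy=70.2 yaw=-5.20deg z[5,50,95]=[132.3 135.  137.6]
dark8: n1711 c=(461.9,-264.5) sx=62.5 sy=72.5 yaw=-4.99deg z[5,50,95]=[128.3 140.4 153.4]
ridge: n61726 c=(550.0,-240.8) sx=398.6 sy=315.5 yaw=-0.22deg z[5,50,95]=[174.  329.8 505.2]
tin?: n935 c=(627.4,-106.3) sx=244.0 sy=169.7 yaw=-9.27deg z[5,50,95]=[69.1 74.9 78.4]
tray: n19740 c=(532.8,207.7) sx=328.4 sy=227.9 yaw=-2.65deg z[5,50,95]=[ 1.4  4.1 13.5]
trayrim: n1832 c=(532.8,207.7) sx=328.4 sy=227.9 yaw=-2.65deg z[5,50,95]=[11.3 13.7 17.2]
floor 0.003976624629362435
trivet: n1991 c=(484.9,-8.5) sx=97.6 sy=97.4 yaw=-10.30deg z[5,50,95]=[ 2.7 10.  12.5]
shaker/jar: n3643 c=(749.1,-86.7) sx=40.3 sy=13.6 yaw=23.26deg z[5,50,95]=[101.4
[... 1058 characters left out ...]
9.3 yaw=0.03deg z[5,50,95]=[167.6 322.4 457.9]
tin?: n415 c=(625.4,-108.5) sx=245.9 sy=168.7 yaw=-7.04deg z[5,50,95]=[67.4 73.2 78.1]
tray: n11937 c=(539.4,200.1) sx=315.4 sy=219.0 yaw=-2.55deg z[5,50,95]=[-0.4  2.7  9.2]
trayrim: n343 c=(576.0,136.3) sx=368.2 sy=178.6 yaw=29.80deg z[5,50,95]=[11.1 12.5 15.3]
floor 0.002637074860666999
trivet: n978 c=(488.2,-12.8) sx=98.2 sy=114.0 yaw=1.35deg z[5,50,95]=[ 1.2  8.1 11.1]
shaker/jar: n4432 c=(714.4,-23.6) sx=63.9 sy=166.1 yaw=20.34deg z[5,50,95]=[ 46.2 265.3 525.3]
greenjar: n766 c=(339.5,-12.6) sx=49.1 sy=49.9 yaw=-42.38deg z[5,50,95]=[ 34.7  78.7 105.9]
mug: n16147 c=(224.4,-319.1) sx=250.0 sy=176.9 yaw=0.48deg z[5,50,95]=[ 58.  259.5 453.2]
```

```bash
cat > plan.py <<'E'
# usage: plan.py "x,y,z,heading,grip,n" ... (mm, deg); '=' keeps a value. prints rows in tool axes/units
import sys
from h import *
from scipy.spatial.transform import Rotation as R
o=manip.get_obs(); p=np.array(o['position'])*1000; M=np.array(o['ee_rot']); g=o['grip_width']*2-1
print('t',round(o['time_s'],2),'pos',p.round(1),'head',np.degrees(np.arctan2(M[1,1],M[0,1])).round(2))
for w in sys.argv[1:]:
    w=w.split(',');n=int(w[5]);h=np.degrees(np.arctan2(M[1,1],M[0,1]))
    t=np.array([p[i] if w[i]=='=' else float(w[i]) for i in range(3)]); H=h if w[3]=='=' else float(w[3]); g=g if w[4]=='=' else float(w[4])
    y=np.array([np.cos(np.radians(H)),np.sin(np.radians(H)),0]);z=np.array([0,0,-1]);T=np.stack([np.cross(y,z),y,z],1)
    for k in range(n):
        d=(M.T@(t-p)/(n-k)/60).round(2); rv=(np.degrees(R.from_matrix(M.T@T).as_rotvec())/(n-k)/4).round(2)
        bad='  <<<' if max(abs(d).max(),abs(rv).max())>1 or np.linalg.norm(d)>1.04 else ''
        print('d',d+0,'w',rv+0,'g',round(g,2),bad)
        p=p+M@d*60; M=M@R.from_rotvec(np.radians(rv*4)).as_matrix()
    print('  ->',p.round(1))
E
python3 - <<'E'
from m import *
for n in('top','side'):
    f=np.load(n+'0.npz');W=f['W'];p=f['p'].astype(int);R,G,B=p[...,0],p[...,1],p[...,2]
    z=W[...,2];x=W[...,0];y=W[...,1]
    wood=(R>B+40)&(R<2*G)&(x>.38)&(x<.68)&(y<-.06)&(y>-.38)&(z>.025)&(z<.042)
    k,l,s,_=cv2.connectedComponentsWithStats(wood.astype(np.uint8),connectivity=8)
    c=np.isin(l,[i for i in range(1,k) if s[i,4]>25]); rect(W[c],n+' rim')
    for a,b,nm in((.37,.43,'front'),(.6,.68,'rear')):   # fit edges
        q=W[c&(x>a)&(x<b)&(y<-.12)&(y>-.3)]; 
        if len(q)>20: print(nm,np.degrees(np.arctan(np.polyfit(q[:,1],q[:,0],1)[0]))*-1,q[:,0].min(),q[:,0].max())
    q=c&(x>.45)&(x<.6)&(y>-.12); q=W[q]
    if len(q)>20: print('left',np.degrees(np.arctan(np.polyfit(q[:,0],q[:,1],1)[0])))
    t=(abs(x-.57)<.06)&(abs(y+.16)<.05)&(z>.068)&(z<.085)
    if n=='side': t&=(y>-.2)
    k,l,s,_=cv2.connectedComponentsWithStats(t.astype(np.uint8));i=1+s[1:,4].argmax();q=W[l==i]
    print('tin',cv2.minEnclosingCircle((q[:,:2]*1000).astype(np.float32)),np.median(q[:,2]),len(q))
E
python3 plan.py "402,538,405,=,1,4" "470,200,405,-5.1,1,20" "470,-153,405,=,1,8"
```

```text
top rim: n1570 c=(523.7,-209.4) sx=245.8 sy=246.8 yaw=-3.30deg z[5,50,95]=[27.7 34.4 37.1]
front -3.443245792533505 0.3955375480136265 0.4119936365593621
rear -3.2563687602673963 0.6351575921138053 0.6514057126582611
left -3.2150190666808633
tin ((584.9251708984375, -157.15968322753906), 28.598876953125) 0.07506325232848565 759
side rim: n795 c=(525.2,-210.0) sx=246.0 sy=257.3 yaw=-3.40deg z[5,50,95]=[25.9 31.7 35.9]
front -2.203651622281559 0.4010191479368559 0.4126516944694689
rear -3.3226036511067942 0.6362709540470344 0.6520549998672822
left -3.0902782753706033
tin ((586.2391967773438, -157.3787078857422), 33.50521469116211) 0.07347861524720589 303
t 0.1 pos [202.3 537.9 403.9] head 69.38
d [-0.78  0.29 -0.01] w [-0.01  0.    0.  ] g 1.0 
d [-0.78  0.29  0.  ] w [-0.01  0.    0.  ] g 1.0 
d [-0.78  0.3  -0.01] w [0. 0. 0.] g 1.0 
d [-0.77  0.29  0.  ] w [-0.01  0.    0.  ] g 1.0 
  -> [401.7 537.9 405. ]
d [-0.15 -0.24  0.  ] w [0.   0.   0.93] g 1.0 
d [-0.17 -0.23  0.  ] w [0.   0.   0.93] g 1.0 
d [-0.18 -0.22  0.  ] w [0.   0.   0.93] g 1.0 
d [-0.2  -0.21  0.  ] w [0.   0.  
[... 470 characters left out ...]
[0.   0.   0.93] g 1.0 
d [-0.29 -0.03  0.  ] w [0.   0.   0.93] g 1.0 
d [-0.29 -0.01  0.  ] w [0.   0.   0.93] g 1.0 
d [-0.29  0.01  0.  ] w [0.   0.   0.94] g 1.0 
d [-0.29  0.03  0.  ] w [0.   0.   0.93] g 1.0 
d [-0.28  0.05  0.  ] w [0.   0.   0.94] g 1.0 
d [-0.28  0.06  0.  ] w [0.   0.   0.93] g 1.0 
  -> [470.  200.  404.9]
d [-0.73  0.07  0.  ] w [0. 0. 0.] g 1.0 
d [-0.73  0.06  0.  ] w [0. 0. 0.] g 1.0 
d [-0.73  0.07  0.  ] w [0. 0. 0.] g 1.0 
d [-0.73  0.06  0.  ] w [0. 0. 0.] g 1.0 
d [-0.74  0.07  0.  ] w [0. 0. 0.] g 1.0 
d [-0.73  0.06  0.  ] w [0. 0. 0.] g 1.0 
d [-0.74  0.07  0.  ] w [0. 0. 0.] g 1.0 
d [-0.73  0.06  0.  ] w [0. 0. 0.] g 1.0 
  -> [ 469.9 -153.   404.8]
```

Request:
apply_moves(steps=[{"dx": -0.78, "dy": 0.29, "gripper": 1}, {"dx": -0.78, "dy": 0.29, "gripper": 1}, {"dx": -0.78, "dy": 0.29, "gripper": 1}, {"dx": -0.78, "dy": 0.29, "gripper": 1}, {"dx": -0.15, "dy": -0.24, "wz": 0.93, "gripper": 1}, {"dx": -0.17, "dy": -0.23, "wz": 0.93, "gripper": 1}, {"dx": -0.18, "dy": -0.22, "wz": 0.93, "gripper": 1}, {"dx": -0.2, "dy": -0.21, "wz": 0.93, "gripper": 1}, {"dx": -0.21, "dy": -0.2, "wz": 0.93, "gripper": 1}, {"dx": -0.22, "dy": -0.18, "wz": 0.93, "gripper": 1}])

```text
validation failed for argument at $.st...
```

Request:
apply_moves(steps=[{"dx": -0.23, "dy": -0.17, "wz": 0.93, "gripper": 1}, {"dx": -0.24, "dy": -0.15, "wz": 0.93, "gripper": 1}, {"dx": -0.25, "dy": -0.14, "wz": 0.93, "gripper": 1}, {"dx": -0.26, "dy": -0.12, "wz": 0.93, "gripper": 1}, {"dx": -0.27, "dy": -0.1, "wz": 0.93, "gripper": 1}, {"dx": -0.28, "dy": -0.08, "wz": 0.93, "gripper": 1}, {"dx": -0.28, "dy": -0.07, "wz": 0.93, "gripper": 1}, {"dx": -0.28, "dy": -0.05, "wz": 0.93, "gripper": 1}, {"dx": -0.29, "dy": -0.03, "wz": 0.93, "gripper": 1}, {"dx": -0.29, "dy": -0.01, "wz": 0.93, "gripper": 1}])

```text
validation failed for argument at $.st...
```

Request:
apply_moves(steps=[{"dx": -0.29, "dy": 0.01, "wz": 0.93, "gripper": 1}, {"dx": -0.29, "dy": 0.03, "wz": 0.93, "gripper": 1}, {"dx": -0.28, "dy": 0.05, "wz": 0.93, "gripper": 1}, {"dx": -0.28, "dy": 0.06, "wz": 0.93, "gripper": 1}, {"dx": -0.73, "dy": 0.07, "gripper": 1}, {"dx": -0.73, "dy": 0.07, "gripper": 1}, {"dx": -0.73, "dy": 0.07, "gripper": 1}, {"dx": -0.73, "dy": 0.07, "gripper": 1}, {"dx": -0.73, "dy": 0.07, "gripper": 1}, {"dx": -0.73, "dy": 0.06, "gripper": 1}])

```text
validation failed for argument at $.st...
```

```bash
python3 plan.py "470,-152.7,320,-5.1,1,4" "=,=,262,=,1,3" "=,=,=,=,-1,3"
```

```text
t 0.1 pos [202.3 537.9 403.9] head 69.38
d [-2.06 -2.3   0.35] w [-0.01  0.    4.66] g 1.0   <<<
d [-2.68 -1.52  0.35] w [0.   0.   4.65] g 1.0   <<<
d [-3.03 -0.59  0.35] w [0.   0.01 4.66] g 1.0   <<<
d [-3.06  0.41  0.36] w [-0.01  0.    4.65] g 1.0   <<<
  -> [ 469.8 -152.8  319.8]
d [0.   0.   0.32] w [0. 0. 0.] g 1.0 
d [0.   0.   0.32] w [0. 0. 0.] g 1.0 
d [0.   0.   0.32] w [0. 0. 0.] g 1.0 
  -> [ 469.8 -152.8  262.2]
d [0. 0. 0.] w [0. 0. 0.] g -1.0 
d [0. 0. 0.] w [0. 0. 0.] g -1.0 
d [0. 0. 0.] w [0. 0. 0.] g -1.0 
  -> [ 469.8 -152.8  262.2]
```

Request:
apply_moves(steps=[{"dx": -0.78, "dy": 0.29, "dz": 0, "wx": 0, "wy": 0, "wz": 0, "gripper": 1}, {"dx": -0.78, "dy": 0.29, "dz": 0, "wx": 0, "wy": 0, "wz": 0, "gripper": 1}, {"dx": -0.78, "dy": 0.29, "dz": 0, "wx": 0, "wy": 0, "wz": 0, "gripper": 1}, {"dx": -0.78, "dy": 0.29, "dz": 0, "wx": 0, "wy": 0, "wz": 0, "gripper": 1}, {"dx": -0.15, "dy": -0.24, "dz": 0, "wx": 0, "wy": 0, "wz": 0.93, "gripper": 1}, {"dx": -0.17, "dy": -0.23, "dz": 0, "wx": 0, "wy": 0, "wz": 0.93, "gripper": 1}, {"dx": -0.18, "dy": -0.22, "dz": 0, "wx": 0, "wy": 0, "wz": 0.93, "gripper": 1}, {"dx": -0.2, "dy": -0.21, "dz": 0, "wx": 0, "wy": 0, "wz": 0.93, "gripper": 1}, {"dx": -0.21, "dy": -0.2, "dz": 0, "wx": 0, "wy": 0, "wz": 0.93, "gripper": 1}, {"dx": -0.22, "dy": -0.18, "dz": 0, "wx": 0, "wy": 0, "wz": 0.93, "gripper": 1}])

```text
time_s: 1.35
position: [0.4227, 0.4357, 0.4041]
ee_rot: [[-0.731, 0.683, -0.001], [0.683, 0.731, -0.001], [0.0, -0.001, -1.0]]
contact_force: [-0.9, -0.6, -0.2]
grip_width: 1.001
gripper_force: 0.0
```

Request:
apply_moves(steps=[{"dx": -0.23, "dy": -0.17, "dz": 0, "wx": 0, "wy": 0, "wz": 0.93, "gripper": 1}, {"dx": -0.24, "dy": -0.15, "dz": 0, "wx": 0, "wy": 0, "wz": 0.93, "gripper": 1}, {"dx": -0.25, "dy": -0.14, "dz": 0, "wx": 0, "wy": 0, "wz": 0.93, "gripper": 1}, {"dx": -0.26, "dy": -0.12, "dz": 0, "wx": 0, "wy": 0, "wz": 0.93, "gripper": 1}, {"dx": -0.27, "dy": -0.1, "dz": 0, "wx": 0, "wy": 0, "wz": 0.93, "gripper": 1}, {"dx": -0.28, "dy": -0.08, "dz": 0, "wx": 0, "wy": 0, "wz": 0.93, "gripper": 1}, {"dx": -0.28, "dy": -0.07, "dz": 0, "wx": 0, "wy": 0, "wz": 0.93, "gripper": 1}, {"dx": -0.28, "dy": -0.05, "dz": 0, "wx": 0, "wy": 0, "wz": 0.93, "gripper": 1}, {"dx": -0.29, "dy": -0.03, "dz": 0, "wx": 0, "wy": 0, "wz": 0.93, "gripper": 1}, {"dx": -0.29, "dy": -0.01, "dz": 0, "wx": 0, "wy": 0, "wz": 0.93, "gripper": 1}])

```text
time_s: 2.6
position: [0.4566, 0.266, 0.4047]
ee_rot: [[-0.167, 0.986, 0.0], [0.986, 0.167, -0.0], [-0.0, 0.0, -1.0]]
contact_force: [0.2, -0.5, 0.4]
grip_width: 1.001
gripper_force: 0.0
```

Request:
apply_moves(steps=[{"dx": -0.29, "dy": 0.01, "dz": 0, "wx": 0, "wy": 0, "wz": 0.93, "gripper": 1}, {"dx": -0.29, "dy": 0.03, "dz": 0, "wx": 0, "wy": 0, "wz": 0.93, "gripper": 1}, {"dx": -0.28, "dy": 0.05, "dz": 0, "wx": 0, "wy": 0, "wz": 0.93, "gripper": 1}, {"dx": -0.28, "dy": 0.06, "dz": 0, "wx": 0, "wy": 0, "wz": 0.93, "gripper": 1}, {"dx": -0.73, "dy": 0.07, "dz": 0, "wx": 0, "wy": 0, "wz": 0, "gripper": 1}, {"dx": -0.73, "dy": 0.07, "dz": 0, "wx": 0, "wy": 0, "wz": 0, "gripper": 1}, {"dx": -0.73, "dy": 0.07, "dz": 0, "wx": 0, "wy": 0, "wz": 0, "gripper": 1}, {"dx": -0.73, "dy": 0.07, "dz": 0, "wx": 0, "wy": 0, "wz": 0, "gripper": 1}, {"dx": -0.73, "dy": 0.07, "dz": 0, "wx": 0, "wy": 0, "wz": 0, "gripper": 1}, {"dx": -0.73, "dy": 0.06, "dz": 0, "wx": 0, "wy": 0, "wz": 0, "gripper": 1}])

```text
time_s: 3.85
position: [0.4718, -0.0664, 0.4048]
ee_rot: [[0.09, 0.996, 0.001], [0.996, -0.09, -0.0], [-0.0, 0.001, -1.0]]
contact_force: [0.2, 0.1, -0.3]
grip_width: 0.997
gripper_force: 0.0
```

```bash
python3 plan.py "470,-152.7,325,-5.1,1,4" "=,=,265,=,1,3" "=,=,=,=,-1,3"
```

```text
t 3.85 pos [471.8 -66.4 404.8] head -5.14
d [-0.36  0.02  0.33] w [0. 0. 0.] g 1.0 
d [-0.36  0.03  0.33] w [0. 0. 0.] g 1.0 
d [-0.36  0.02  0.34] w [ 0.    0.   -0.01] g 1.0 
d [-0.36  0.03  0.33] w [0.01 0.   0.  ] g 1.0 
  -> [ 470.1 -153.   325.1]
d [0.   0.   0.33] w [0. 0. 0.] g 1.0 
d [0.   0.   0.34] w [0. 0. 0.] g 1.0 
d [0.   0.   0.33] w [0. 0. 0.] g 1.0 
  -> [ 470.1 -153.   265.1]
d [0. 0. 0.] w [0. 0. 0.] g -1.0 
d [0. 0. 0.] w [0. 0. 0.] g -1.0 
d [0. 0. 0.] w [0. 0. 0.] g -1.0 
  -> [ 470.1 -153.   265.1]
```

Request:
apply_moves(steps=[{"dx": -0.36, "dy": 0.02, "dz": 0.33, "wx": 0, "wy": 0, "wz": 0, "gripper": 1}, {"dx": -0.36, "dy": 0.03, "dz": 0.33, "wx": 0, "wy": 0, "wz": 0, "gripper": 1}, {"dx": -0.36, "dy": 0.02, "dz": 0.34, "wx": 0, "wy": 0, "wz": 0, "gripper": 1}, {"dx": -0.36, "dy": 0.03, "dz": 0.33, "wx": 0, "wy": 0, "wz": 0, "gripper": 1}, {"dx": 0, "dy": 0, "dz": 0.33, "wx": 0, "wy": 0, "wz": 0, "gripper": 1}, {"dx": 0, "dy": 0, "dz": 0.34, "wx": 0, "wy": 0, "wz": 0, "gripper": 1}, {"dx": 0, "dy": 0, "dz": 0.33, "wx": 0, "wy": 0, "wz": 0, "gripper": 1}, {"dx": 0, "dy": 0, "dz": 0, "wx": 0, "wy": 0, "wz": 0, "gripper": 1}, {"dx": 0, "dy": 0, "dz": 0, "wx": 0, "wy": 0, "wz": 0, "gripper": 1}])

```text
time_s: 4.97
position: [0.4707, -0.1514, 0.2654]
ee_rot: [[0.088, 0.996, 0.001], [0.996, -0.088, -0.0], [-0.0, 0.001, -1.0]]
contact_force: [-0.3, -0.1, -1.1]
grip_width: 1.0
gripper_force: 0.0
```

```bash
python3 - <<'E'
from m import *
n='top'
p,d=cap(n,'a1.png');W=world(n,d);c=p.astype(int)
cv2.imwrite('pics/a1c.png',cv2.resize(cv2.cvtColor(p,cv2.COLOR_RGB2BGR)[160:400,300:560],None,fx=2.3,fy=2.3))
o=manip.get_obs();print(np.round(o['position'],4),np.round(o['contact_force'],1))
E
```

```text
[ 0.4709 -0.1514  0.2657] [ 0.3 -0.3  0.6]
```

View pics/a1c.png

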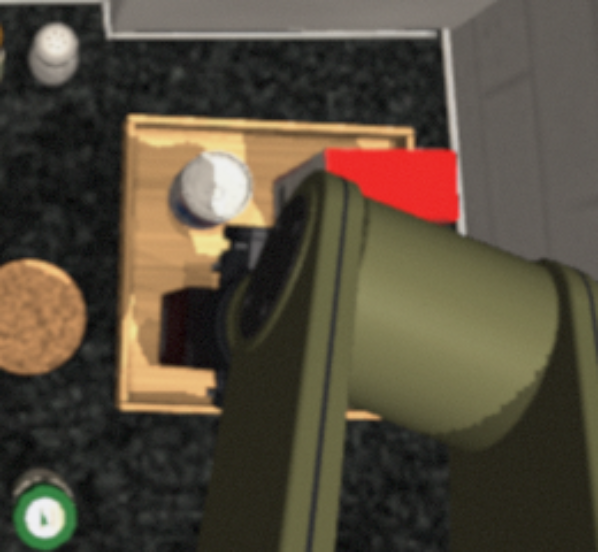

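The fingers straddle the black carton (rear finger ~(245,245), front ~(215,390) in the crop), and the tin and red carton are undisturbed. Closing.

Request:
apply_moves(steps=[{"dx": 0, "dy": 0, "dz": 0, "wx": 0, "wy": 0, "wz": 0, "gripper": -1}, {"dx": 0, "dy": 0, "dz": 0, "wx": 0, "wy": 0, "wz": 0, "gripper": -1}, {"dx": 0, "dy": 0, "dz": 0, "wx": 0, "wy": 0, "wz": 0, "gripper": -1}, {"dx": 0, "dy": 0, "dz": 0, "wx": 0, "wy": 0, "wz": 0, "gripper": -1}])

```text
time_s: 5.52
position: [0.4709, -0.1511, 0.2659]
ee_rot: [[0.087, 0.996, 0.002], [0.996, -0.087, -0.001], [-0.001, 0.002, -1.0]]
contact_force: [-1.2, -0.1, 6.3]
grip_width: 0.73
gripper_force: 65.9
```

```bash
python3 plan.py "470.9,-151.4,365,=,-1,4" "428,210,365,=,-1,9" "=,=,275,=,-1,4"
```

```text
t 5.53 pos [ 470.9 -151.1  265.9] head -5.01
d [ 0.    0.   -0.41] w [0.01 0.   0.  ] g -1.0 
d [ 0.    0.   -0.41] w [0.01 0.   0.  ] g -1.0 
d [ 0.    0.   -0.42] w [0.   0.01 0.  ] g -1.0 
d [-0.01  0.   -0.41] w [0.01 0.   0.  ] g -1.0 
  -> [ 470.7 -151.7  364.9]
d [ 0.66 -0.14  0.  ] w [0. 0. 0.] g -1.0 
d [ 0.66 -0.14  0.  ] w [0. 0. 0.] g -1.0 
d [ 0.66 -0.14  0.  ] w [0. 0. 0.] g -1.0 
d [ 0.66 -0.14  0.  ] w [0. 0. 0.] g -1.0 
d [ 0.66 -0.14  0.  ] w [0. 0. 0.] g -1.0 
d [ 0.66 -0.13  0.  ] w [0. 0. 0.] g -1.0 
d [ 0.66 -0.14  0.  ] w [0. 0. 0.] g -1.0 
d [ 0.66 -0.13  0.  ] w [0. 0. 0.] g -1.0 
d [ 0.66 -0.14  0.  ] w [0. 0. 0.] g -1.0 
  -> [427.7 209.9 364.9]
d [0.   0.   0.37] w [0. 0. 0.] g -1.0 
d [0.   0.   0.38] w [0. 0. 0.] g -1.0 
d [0.   0.   0.37] w [0. 0. 0.] g -1.0 
d [0.   0.   0.38] w [0. 0. 0.] g -1.0 
  -> [427.7 209.9 274.9]
```

Request:
apply_moves(steps=[{"dx": 0, "dy": 0, "dz": -0.41, "wx": 0, "wy": 0, "wz": 0, "gripper": -1}, {"dx": 0, "dy": 0, "dz": -0.41, "wx": 0, "wy": 0, "wz": 0, "gripper": -1}, {"dx": 0, "dy": 0, "dz": -0.42, "wx": 0, "wy": 0, "wz": 0, "gripper": -1}, {"dx": 0.3, "dy": -0.07, "dz": -0.41, "wx": 0, "wy": 0, "wz": 0, "gripper": -1}, {"dx": 0.66, "dy": -0.14, "dz": 0, "wx": 0, "wy": 0, "wz": 0, "gripper": -1}, {"dx": 0.66, "dy": -0.14, "dz": 0, "wx": 0, "wy": 0, "wz": 0, "gripper": -1}, {"dx": 0.66, "dy": -0.14, "dz": 0, "wx": 0, "wy": 0, "wz": 0, "gripper": -1}, {"dx": 0.66, "dy": -0.14, "dz": 0, "wx": 0, "wy": 0, "wz": 0, "gripper": -1}, {"dx": 0.66, "dy": -0.14, "dz": 0, "wx": 0, "wy": 0, "wz": 0, "gripper": -1}, {"dx": 0.66, "dy": -0.13, "dz": 0, "wx": 0, "wy": 0, "wz": 0, "gripper": -1}])

```text
time_s: 6.78
position: [0.4385, 0.1096, 0.3639]
ee_rot: [[0.087, 0.996, 0.0], [0.996, -0.087, 0.0], [0.0, 0.0, -1.0]]
contact_force: [0.3, 0.9, -1.3]
grip_width: 0.731
gripper_force: 65.8
```

```bash
python3 plan.py "428,210,360,-5,-1,3" "=,=,274,=,-1,3" "=,=,264,=,-1,2"
```

```text
t 6.78 pos [438.5 109.6 363.9] head -5.01
d [ 0.55 -0.11  0.02] w [0. 0. 0.] g -1.0 
d [ 0.55 -0.1   0.02] w [0. 0. 0.] g -1.0 
d [ 0.55 -0.11  0.03] w [0. 0. 0.] g -1.0 
  -> [428.  209.9 359.7]
d [0.   0.   0.48] w [0. 0. 0.] g -1.0 
d [0.   0.   0.47] w [0. 0. 0.] g -1.0 
d [0.   0.   0.48] w [0. 0. 0.] g -1.0 
  -> [428.  209.9 273.9]
d [0.   0.   0.08] w [0. 0. 0.] g -1.0 
d [0.   0.   0.09] w [0. 0. 0.] g -1.0 
  -> [428.  209.9 263.7]
```

Request:
apply_moves(steps=[{"dx": 0.55, "dy": -0.11, "dz": 0.02, "wx": 0, "wy": 0, "wz": 0, "gripper": -1}, {"dx": 0.55, "dy": -0.1, "dz": 0.02, "wx": 0, "wy": 0, "wz": 0, "gripper": -1}, {"dx": 0.55, "dy": -0.11, "dz": 0.03, "wx": 0, "wy": 0, "wz": 0, "gripper": -1}, {"dx": 0, "dy": 0, "dz": 0.36, "wx": 0, "wy": 0, "wz": 0, "gripper": -1}, {"dx": 0, "dy": 0, "dz": 0.36, "wx": 0, "wy": 0, "wz": 0, "gripper": -1}, {"dx": 0, "dy": 0, "dz": 0.36, "wx": 0, "wy": 0, "wz": 0, "gripper": -1}, {"dx": 0, "dy": 0, "dz": 0.33, "wx": 0, "wy": 0, "wz": 0, "gripper": -1}, {"dx": 0, "dy": 0, "dz": 0.1, "wx": 0, "wy": 0, "wz": 0, "gripper": -1}, {"dx": 0, "dy": 0, "dz": 0.08, "wx": 0, "wy": 0, "wz": 0, "gripper": -1}, {"dx": 0, "dy": 0, "dz": 0, "wx": 0, "wy": 0, "wz": 0, "gripper": -1}])

```text
time_s: 8.02
position: [0.4287, 0.2087, 0.2646]
ee_rot: [[0.087, 0.996, 0.0], [0.996, -0.087, 0.0], [0.0, 0.0, -1.0]]
contact_force: [0.1, 0.5, -0.8]
grip_width: 0.73
gripper_force: 65.8
```

Request:
apply_moves(steps=[{"dx": 0, "dy": 0, "dz": 0.03, "wx": 0, "wy": 0, "wz": 0, "gripper": -1}, {"dx": 0, "dy": 0, "dz": 0, "wx": 0, "wy": 0, "wz": 0, "gripper": -1}, {"dx": 0, "dy": 0, "dz": 0, "wx": 0, "wy": 0, "wz": 0, "gripper": 1}, {"dx": 0, "dy": 0, "dz": 0, "wx": 0, "wy": 0, "wz": 0, "gripper": 1}, {"dx": 0, "dy": 0, "dz": 0, "wx": 0, "wy": 0, "wz": 0, "gripper": 1}, {"dx": 0, "dy": 0, "dz": -0.5, "wx": 0, "wy": 0, "wz": 0, "gripper": 1}, {"dx": 0, "dy": 0, "dz": -0.7, "wx": 0, "wy": 0, "wz": 0, "gripper": 1}, {"dx": 0, "dy": 0, "dz": -0.7, "wx": 0, "wy": 0, "wz": 0, "gripper": 1}])

```text
time_s: 9.02
position: [0.4284, 0.2085, 0.3774]
ee_rot: [[0.087, 0.996, -0.001], [0.996, -0.087, -0.0], [-0.0, -0.001, -1.0]]
contact_force: [0.9, -0.3, 0.3]
grip_width: 1.0
gripper_force: 0.0
```

```bash
python3 plan.py "462,-264.5,380,-5,1,11" "=,=,330,=,1,2" "=,=,271,=,1,4"
python3 - <<'E'
from m import *
n='top';p,d=cap(n);W=world(n,d);z=W[...,2];x=W[...,0];y=W[...,1]
rect(W[(abs(x-.43)<.06)&(abs(y-.21)<.06)&(z>.124)&(z<.14)],'flat on tray')
E
```

```text
t 9.03 pos [428.4 208.5 377.4] head -5.02
d [-0.71  0.11  0.  ] w [0. 0. 0.] g 1.0 
d [-0.71  0.11  0.  ] w [0. 0. 0.] g 1.0 
d [-0.71  0.11  0.  ] w [0. 0. 0.] g 1.0 
d [-0.71  0.11 -0.01] w [0. 0. 0.] g 1.0 
d [-0.71  0.12  0.  ] w [0. 0. 0.] g 1.0 
d [-0.71  0.11 -0.01] w [0. 0. 0.] g 1.0 
d [-0.71  0.12  0.  ] w [0. 0. 0.] g 1.0 
d [-0.71  0.11 -0.01] w [0. 0. 0.] g 1.0 
d [-0.71  0.12  0.  ] w [0. 0. 0.] g 1.0 
d [-0.71  0.11 -0.01] w [-0.01  0.    0.  ] g 1.0 
d [-0.7   0.12  0.  ] w [0.   0.01 0.  ] g 1.0 
  -> [ 462.2 -264.2  379.9]
d [0.   0.   0.42] w [0. 0. 0.] g 1.0 
d [0.   0.   0.41] w [0. 0. 0.] g 1.0 
  -> [ 462.2 -264.2  330.1]
d [0.   0.   0.25] w [0. 0. 0.] g 1.0 
d [0.   0.   0.25] w [0. 0. 0.] g 1.0 
d [0.   0.   0.24] w [0. 0. 0.] g 1.0 
d [0.   0.   0.25] w [0. 0. 0.] g 1.0 
  -> [ 462.1 -264.2  270.7]
flat on tray: n1493 c=(428.1,204.4) sx=60.7 sy=68.2 yaw=-5.35deg z[5,50,95]=[129.4 132.5 134.9]
```

Request:
apply_moves(steps=[{"dx": -0.71, "dy": 0.11, "dz": 0, "wx": 0, "wy": 0, "wz": 0, "gripper": 1}, {"dx": -0.71, "dy": 0.11, "dz": 0, "wx": 0, "wy": 0, "wz": 0, "gripper": 1}, {"dx": -0.71, "dy": 0.11, "dz": 0, "wx": 0, "wy": 0, "wz": 0, "gripper": 1}, {"dx": -0.71, "dy": 0.11, "dz": -0.01, "wx": 0, "wy": 0, "wz": 0, "gripper": 1}, {"dx": -0.71, "dy": 0.12, "dz": 0, "wx": 0, "wy": 0, "wz": 0, "gripper": 1}, {"dx": -0.71, "dy": 0.11, "dz": -0.01, "wx": 0, "wy": 0, "wz": 0, "gripper": 1}, {"dx": -0.71, "dy": 0.12, "dz": 0, "wx": 0, "wy": 0, "wz": 0, "gripper": 1}, {"dx": -0.71, "dy": 0.11, "dz": -0.01, "wx": 0, "wy": 0, "wz": 0, "gripper": 1}, {"dx": -0.71, "dy": 0.12, "dz": 0, "wx": 0, "wy": 0, "wz": 0, "gripper": 1}, {"dx": -0.71, "dy": 0.11, "dz": 0, "wx": 0, "wy": 0, "wz": 0, "gripper": 1}])

```text
time_s: 10.32
position: [0.4588, -0.2231, 0.3781]
ee_rot: [[0.088, 0.996, 0.0], [0.996, -0.088, 0.0], [0.0, 0.0, -1.0]]
contact_force: [0.9, 0.0, 0.7]
grip_width: 0.998
gripper_force: 0.0
```

Request:
apply_moves(steps=[{"dx": -0.7, "dy": 0.12, "dz": 0, "wx": 0, "wy": 0, "wz": 0, "gripper": 1}, {"dx": 0, "dy": 0, "dz": 0.42, "wx": 0, "wy": 0, "wz": 0, "gripper": 1}, {"dx": 0, "dy": 0, "dz": 0.41, "wx": 0, "wy": 0, "wz": 0, "gripper": 1}, {"dx": 0, "dy": 0, "dz": 0, "wx": 0, "wy": 0, "wz": 0, "gripper": 1}])

```text
time_s: 10.82
position: [0.4614, -0.2638, 0.3264]
ee_rot: [[0.088, 0.996, -0.004], [0.996, -0.088, 0.003], [0.003, -0.005, -1.0]]
contact_force: [-0.2, 0.3, 0.2]
grip_width: 0.998
gripper_force: 0.0
```

```bash
python3 plan.py "462,-264.5,330,-5,1,1" "=,=,271,=,1,4"
```

```text
t 10.82 pos [ 461.4 -263.8  326.4] head -5.04
d [-0.01  0.01 -0.06] w [-0.07 -0.04 -0.01] g 1.0 
  -> [ 462.  -264.4  330. ]
d [0.   0.   0.25] w [0. 0. 0.] g 1.0 
d [0.   0.   0.24] w [0. 0. 0.] g 1.0 
d [0.   0.   0.25] w [0. 0. 0.] g 1.0 
d [0.   0.   0.24] w [0. 0. 0.] g 1.0 
  -> [ 462.  -264.4  271.2]
```

Request:
apply_moves(steps=[{"dx": -0.01, "dy": 0.01, "dz": 0, "wx": 0, "wy": 0, "wz": 0, "gripper": 1}, {"dx": 0, "dy": 0, "dz": 0.3, "wx": 0, "wy": 0, "wz": 0, "gripper": 1}, {"dx": 0, "dy": 0, "dz": 0.3, "wx": 0, "wy": 0, "wz": 0, "gripper": 1}, {"dx": 0, "dy": 0, "dz": 0.2, "wx": 0, "wy": 0, "wz": 0, "gripper": 1}, {"dx": 0, "dy": 0, "dz": 0.1, "wx": 0, "wy": 0, "wz": 0, "gripper": 1}, {"dx": 0, "dy": 0, "dz": 0, "wx": 0, "wy": 0, "wz": 0, "gripper": 1}, {"dx": 0, "dy": 0, "dz": 0, "wx": 0, "wy": 0, "wz": 0, "gripper": 1}])

```text
time_s: 11.7
position: [0.4632, -0.265, 0.2751]
ee_rot: [[0.087, 0.996, 0.001], [0.996, -0.087, -0.001], [-0.001, 0.001, -1.0]]
contact_force: [0.6, -0.3, -0.7]
grip_width: 1.002
gripper_force: 0.0
```

Request:
apply_moves(steps=[{"dx": 0, "dy": -0.02, "dz": 0.06, "wx": 0, "wy": 0, "wz": 0, "gripper": 1}, {"dx": 0, "dy": 0, "dz": 0, "wx": 0, "wy": 0, "wz": 0, "gripper": 1}, {"dx": 0, "dy": 0, "dz": 0, "wx": 0, "wy": 0, "wz": 0, "gripper": -1}, {"dx": 0, "dy": 0, "dz": 0, "wx": 0, "wy": 0, "wz": 0, "gripper": -1}, {"dx": 0, "dy": 0, "dz": 0, "wx": 0, "wy": 0, "wz": 0, "gripper": -1}, {"dx": 0, "dy": 0, "dz": 0, "wx": 0, "wy": 0, "wz": 0, "gripper": -1}, {"dx": 0, "dy": 0, "dz": 0, "wx": 0, "wy": 0, "wz": 0, "gripper": -1}])

```text
time_s: 12.58
position: [0.4621, -0.2649, 0.2714]
ee_rot: [[0.087, 0.996, 0.001], [0.996, -0.087, -0.001], [-0.001, 0.001, -1.0]]
contact_force: [1.5, -0.7, 4.1]
grip_width: 0.748
gripper_force: 66.9
```

```bash
python3 plan.py "=,=,366,-5,-1,4" "533,210,366,=,-1,11" "=,=,268,-5,-1,5"
```

```text
t 12.57 pos [ 462.1 -264.9  271.4] head -5.02
d [ 0.    0.   -0.39] w [0. 0. 0.] g -1.0 
d [ 0.   0.  -0.4] w [0.01 0.   0.  ] g -1.0 
d [ 0.    0.   -0.39] w [0. 0. 0.] g -1.0 
d [ 0.   0.  -0.4] w [0.01 0.01 0.  ] g -1.0 
  -> [ 462.  -264.8  366.2]
d [0.73 0.04 0.  ] w [0. 0. 0.] g -1.0 
d [0.73 0.04 0.  ] w [0. 0. 0.] g -1.0 
d [0.73 0.05 0.  ] w [0. 0. 0.] g -1.0 
d [0.72 0.04 0.  ] w [0. 0. 0.] g -1.0 
d [0.73 0.05 0.  ] w [0. 0. 0.] g -1.0 
d [0.72 0.04 0.  ] w [0. 0. 0.] g -1.0 
d [0.73 0.05 0.  ] w [0. 0. 0.] g -1.0 
d [0.72 0.04 0.  ] w [0. 0. 0.] g -1.0 
d [0.73 0.05 0.  ] w [0. 0. 0.] g -1.0 
d [0.72 0.04 0.  ] w [0. 0. 0.] g -1.0 
d [0.73 0.05 0.  ] w [0. 0. 0.] g -1.0 
  -> [533.2 210.1 366.2]
d [0.   0.   0.33] w [0. 0. 0.] g -1.0 
d [0.   0.   0.33] w [0. 0. 0.] g -1.0 
d [0.   0.   0.33] w [0. 0. 0.] g -1.0 
d [0.   0.   0.32] w [0. 0. 0.] g -1.0 
d [0.   0.   0.33] w [0. 0. 0.] g -1.0 
  -> [533.2 210.2 267.8]
```

Request:
apply_moves(steps=[{"dx": 0, "dy": 0, "dz": -0.3, "wx": 0, "wy": 0, "wz": 0, "gripper": -1}, {"dx": 0, "dy": 0, "dz": -0.5, "wx": 0, "wy": 0, "wz": 0, "gripper": -1}, {"dx": 0, "dy": 0, "dz": -0.5, "wx": 0, "wy": 0, "wz": 0, "gripper": -1}, {"dx": 0.3, "dy": 0, "dz": -0.3, "wx": 0, "wy": 0, "wz": 0, "gripper": -1}, {"dx": 0.73, "dy": 0.05, "dz": 0, "wx": 0, "wy": 0, "wz": 0, "gripper": -1}, {"dx": 0.73, "dy": 0.05, "dz": 0, "wx": 0, "wy": 0, "wz": 0, "gripper": -1}, {"dx": 0.73, "dy": 0.05, "dz": 0, "wx": 0, "wy": 0, "wz": 0, "gripper": -1}, {"dx": 0.73, "dy": 0.05, "dz": 0, "wx": 0, "wy": 0, "wz": 0, "gripper": -1}, {"dx": 0.73, "dy": 0.05, "dz": 0, "wx": 0, "wy": 0, "wz": 0, "gripper": -1}, {"dx": 0.73, "dy": 0.05, "dz": 0, "wx": 0, "wy": 0, "wz": 0, "gripper": -1}])

```text
time_s: 13.82
position: [0.5035, 0.0149, 0.3659]
ee_rot: [[0.087, 0.996, -0.003], [0.996, -0.087, 0.0], [-0.0, -0.003, -1.0]]
contact_force: [0.4, -0.6, -2.0]
grip_width: 0.75
gripper_force: 66.5
```

```bash
python3 plan.py "533,210,364,-5,-1,5" "=,=,270,-5,-1,4"
```

```text
t 13.82 pos [503.5  14.9 365.9] head -5.02
d [0.66 0.04 0.01] w [-0.01  0.    0.  ] g -1.0 
d [0.66 0.04 0.01] w [-0.01  0.    0.  ] g -1.0 
d [0.65 0.04 0.  ] w [-0.01  0.    0.  ] g -1.0 
d [0.66 0.04 0.01] w [0. 0. 0.] g -1.0 
d [0.65 0.05 0.  ] w [-0.01  0.    0.  ] g -1.0 
  -> [533.3 209.8 364. ]
d [0.   0.   0.39] w [0. 0. 0.] g -1.0 
d [0.   0.   0.39] w [0. 0. 0.] g -1.0 
d [0.   0.   0.39] w [0. 0. 0.] g -1.0 
d [0.  0.  0.4] w [0. 0. 0.] g -1.0 
  -> [533.3 209.8 269.8]
```

Request:
apply_moves(steps=[{"dx": 0.66, "dy": 0.04, "dz": 0, "wx": 0, "wy": 0, "wz": 0, "gripper": -1}, {"dx": 0.66, "dy": 0.04, "dz": 0.01, "wx": 0, "wy": 0, "wz": 0, "gripper": -1}, {"dx": 0.65, "dy": 0.04, "dz": 0, "wx": 0, "wy": 0, "wz": 0, "gripper": -1}, {"dx": 0.66, "dy": 0.04, "dz": 0.01, "wx": 0, "wy": 0, "wz": 0, "gripper": -1}, {"dx": 0.65, "dy": 0.05, "dz": 0, "wx": 0, "wy": 0, "wz": 0, "gripper": -1}, {"dx": 0, "dy": 0, "dz": 0.45, "wx": 0, "wy": 0, "wz": 0, "gripper": -1}, {"dx": 0, "dy": 0, "dz": 0.5, "wx": 0, "wy": 0, "wz": 0, "gripper": -1}, {"dx": 0, "dy": 0, "dz": 0.4, "wx": 0, "wy": 0, "wz": 0, "gripper": -1}, {"dx": 0, "dy": 0, "dz": 0.2, "wx": 0, "wy": 0, "wz": 0, "gripper": -1}, {"dx": 0, "dy": 0, "dz": 0, "wx": 0, "wy": 0, "wz": 0, "gripper": -1}])

```text
time_s: 15.08
position: [0.5334, 0.2082, 0.2715]
ee_rot: [[0.087, 0.996, -0.003], [0.996, -0.087, -0.001], [-0.001, -0.003, -1.0]]
contact_force: [0.5, -1.3, -1.7]
grip_width: 0.749
gripper_force: 66.5
```

Request:
apply_moves(steps=[{"dx": 0, "dy": 0, "dz": 0.04, "wx": 0, "wy": 0, "wz": 0, "gripper": -1}, {"dx": 0, "dy": 0, "dz": 0, "wx": 0, "wy": 0, "wz": 0, "gripper": -1}, {"dx": 0, "dy": 0, "dz": 0, "wx": 0, "wy": 0, "wz": 0, "gripper": 1}, {"dx": 0, "dy": 0, "dz": 0, "wx": 0, "wy": 0, "wz": 0, "gripper": 1}, {"dx": 0, "dy": 0, "dz": 0, "wx": 0, "wy": 0, "wz": 0, "gripper": 1}, {"dx": 0, "dy": 0, "dz": -0.5, "wx": 0, "wy": 0, "wz": 0, "gripper": 1}, {"dx": 0, "dy": 0, "dz": -0.7, "wx": 0, "wy": 0, "wz": 0, "gripper": 1}, {"dx": 0, "dy": 0, "dz": -0.7, "wx": 0, "wy": 0, "wz": 0, "gripper": 1}])

```text
time_s: 16.08
position: [0.5338, 0.2084, 0.3853]
ee_rot: [[0.087, 0.996, -0.001], [0.996, -0.087, -0.0], [-0.0, -0.001, -1.0]]
contact_force: [0.6, 0.8, 0.1]
grip_width: 1.002
gripper_force: 0.0
```

```bash
python3 plan.py "573.5,-269,385,-1.5,1,11" "=,=,340,=,1,2" "=,=,280,-1.5,1,3"
python3 - <<'E'
from m import *
n='top';p,d=cap(n);W=world(n,d);z=W[...,2];x=W[...,0];y=W[...,1]
rect(W[(abs(x-.43)<.06)&(abs(y-.21)<.06)&(z>.124)&(z<.14)],'flat on tray')
rect(W[(abs(x-.533)<.05)&(abs(y-.21)<.06)&(z>.118)&(z<.165)],'gable on tray')
E
```

```text
t 16.07 pos [533.8 208.4 385.3] head -5.02
d [-0.72  0.12  0.  ] w [ 0.    0.   -0.08] g 1.0 
d [-0.72  0.12  0.  ] w [ 0.    0.   -0.08] g 1.0 
d [-0.72  0.12  0.  ] w [ 0.    0.   -0.08] g 1.0 
d [-0.72  0.11  0.  ] w [ 0.    0.   -0.08] g 1.0 
d [-0.72  0.11  0.  ] w [ 0.    0.   -0.08] g 1.0 
d [-0.72  0.1   0.  ] w [ 0.    0.   -0.08] g 1.0 
d [-0.72  0.1   0.  ] w [ 0.    0.   -0.08] g 1.0 
d [-0.71  0.09  0.  ] w [ 0.    0.   -0.08] g 1.0 
d [-0.72  0.09  0.  ] w [ 0.    0.   -0.08] g 1.0 
d [-0.72  0.09  0.  ] w [ 0.    0.   -0.08] g 1.0 
d [-0.71  0.09  0.01] w [-0.01  0.   -0.08] g 1.0 
  -> [ 573.8 -268.9  384.8]
d [0.   0.   0.37] w [0. 0. 0.] g 1.0 
d [0.   0.   0.38] w [0. 0. 0.] g 1.0 
  -> [ 573.8 -268.9  339.8]
d [0.   0.   0.33] w [0. 0. 0.] g 1.0 
d [0.   0.   0.33] w [0. 0. 0.] g 1.0 
d [0.   0.   0.34] w [0. 0. 0.] g 1.0 
  -> [ 573.8 -269.   279.8]
flat on tray: n1645 c=(428.1,206.1) sx=60.6 sy=71.4 yaw=-5.20deg z[5,50,95]=[129.4 132.4 134.9]
gable on tray: n1601 c=(534.8,205.5) sx=62.5 sy=71.3 yaw=-5.20deg z[5,50,95]=[125.8 137.6 151. ]
```

Request:
apply_moves(steps=[{"dx": -0.72, "dy": 0.12, "dz": 0, "wx": 0, "wy": 0, "wz": -0.08, "gripper": 1}, {"dx": -0.72, "dy": 0.12, "dz": 0, "wx": 0, "wy": 0, "wz": -0.08, "gripper": 1}, {"dx": -0.72, "dy": 0.12, "dz": 0, "wx": 0, "wy": 0, "wz": -0.08, "gripper": 1}, {"dx": -0.72, "dy": 0.11, "dz": 0, "wx": 0, "wy": 0, "wz": -0.08, "gripper": 1}, {"dx": -0.72, "dy": 0.11, "dz": 0, "wx": 0, "wy": 0, "wz": -0.08, "gripper": 1}, {"dx": -0.72, "dy": 0.1, "dz": 0, "wx": 0, "wy": 0, "wz": -0.08, "gripper": 1}, {"dx": -0.72, "dy": 0.1, "dz": 0, "wx": 0, "wy": 0, "wz": -0.08, "gripper": 1}, {"dx": -0.71, "dy": 0.09, "dz": 0, "wx": 0, "wy": 0, "wz": -0.08, "gripper": 1}, {"dx": -0.72, "dy": 0.09, "dz": 0, "wx": 0, "wy": 0, "wz": -0.08, "gripper": 1}, {"dx": -0.72, "dy": 0.09, "dz": 0, "wx": 0, "wy": 0, "wz": -0.08, "gripper": 1}])

```text
time_s: 17.38
position: [0.5698, -0.2276, 0.3842]
ee_rot: [[0.032, 0.999, 0.0], [0.999, -0.032, 0.0], [0.0, 0.0, -1.0]]
contact_force: [0.5, -0.4, 0.0]
grip_width: 0.999
gripper_force: 0.0
```

Request:
apply_moves(steps=[{"dx": -0.71, "dy": 0.09, "dz": 0, "wx": 0, "wy": 0, "wz": -0.08, "gripper": 1}, {"dx": 0, "dy": 0, "dz": 0.37, "wx": 0, "wy": 0, "wz": 0, "gripper": 1}, {"dx": 0, "dy": 0, "dz": 0.38, "wx": 0, "wy": 0, "wz": 0, "gripper": 1}, {"dx": 0, "dy": 0, "dz": 0, "wx": 0, "wy": 0, "wz": 0, "gripper": 1}, {"dx": 0, "dy": 0, "dz": 0, "wx": 0, "wy": 0, "wz": 0, "gripper": 1}])

```text
time_s: 18.0
position: [0.5742, -0.2689, 0.3399]
ee_rot: [[0.026, 1.0, 0.001], [1.0, -0.026, -0.0], [-0.0, 0.001, -1.0]]
contact_force: [0.3, 1.5, -0.1]
grip_width: 1.001
gripper_force: 0.0
```

```bash
python3 plan.py "573.5,-269.5,335,-1.5,1,1" "=,=,280,-1.5,1,3"
```

```text
t 18.0 pos [ 574.2 -268.9  339.9] head -1.48
d [-0.01 -0.01  0.08] w [0.01 0.01 0.  ] g 1.0 
  -> [ 573.6 -269.5  335.1]
d [0.   0.   0.31] w [0. 0. 0.] g 1.0 
d [0.  0.  0.3] w [0. 0. 0.] g 1.0 
d [0.   0.   0.31] w [0. 0. 0.] g 1.0 
  -> [ 573.6 -269.5  279.9]
```

Request:
apply_moves(steps=[{"dx": -0.01, "dy": -0.01, "dz": 0.2, "wx": 0, "wy": 0, "wz": 0, "gripper": 1}, {"dx": 0, "dy": 0, "dz": 0.35, "wx": 0, "wy": 0, "wz": 0, "gripper": 1}, {"dx": 0, "dy": 0, "dz": 0.3, "wx": 0, "wy": 0, "wz": 0, "gripper": 1}, {"dx": 0, "dy": 0, "dz": 0.15, "wx": 0, "wy": 0, "wz": 0, "gripper": 1}, {"dx": 0, "dy": 0, "dz": 0, "wx": 0, "wy": 0, "wz": 0, "gripper": 1}, {"dx": 0, "dy": 0, "dz": 0, "wx": 0, "wy": 0, "wz": 0, "gripper": -1}, {"dx": 0, "dy": 0, "dz": 0, "wx": 0, "wy": 0, "wz": 0, "gripper": -1}, {"dx": 0, "dy": 0, "dz": 0, "wx": 0, "wy": 0, "wz": 0, "gripper": -1}, {"dx": 0, "dy": 0, "dz": 0, "wx": 0, "wy": 0, "wz": 0, "gripper": -1}, {"dx": 0, "dy": 0, "dz": 0, "wx": 0, "wy": 0, "wz": 0, "gripper": -1}])

```text
time_s: 19.25
position: [0.5737, -0.2697, 0.2804]
ee_rot: [[0.026, 1.0, 0.002], [1.0, -0.026, -0.001], [-0.001, 0.002, -1.0]]
contact_force: [-0.1, 0.2, 5.6]
grip_width: 0.637
gripper_force: 63.6
```

```bash
python3 plan.py "=,=,400,-1.5,-1,4" "638,208,400,=,-1,12" "=,=,280,-1.5,-1,4"
```

```text
t 19.25 pos [ 573.7 -269.7  280.4] head -1.49
d [ 0.   0.  -0.5] w [0.01 0.   0.  ] g -1.0 
d [ 0.   0.  -0.5] w [0.01 0.   0.  ] g -1.0 
d [ 0.   0.  -0.5] w [0.   0.01 0.  ] g -1.0 
d [ 0.    0.   -0.49] w [0.01 0.   0.  ] g -1.0 
  -> [ 573.6 -269.6  399.8]
d [0.67 0.07 0.  ] w [0. 0. 0.] g -1.0 
d [0.67 0.07 0.  ] w [0. 0. 0.] g -1.0 
d [0.66 0.07 0.  ] w [0. 0. 0.] g -1.0 
d [0.67 0.07 0.  ] w [0. 0. 0.] g -1.0 
d [0.66 0.07 0.  ] w [0. 0. 0.] g -1.0 
d [0.67 0.07 0.  ] w [0. 0. 0.] g -1.0 
d [0.66 0.07 0.  ] w [0. 0. 0.] g -1.0 
d [0.67 0.08 0.  ] w [0. 0. 0.] g -1.0 
d [0.66 0.07 0.  ] w [0. 0. 0.] g -1.0 
d [0.67 0.08 0.  ] w [0. 0. 0.] g -1.0 
d [0.66 0.07 0.  ] w [0. 0. 0.] g -1.0 
d [ 0.67  0.08 -0.01] w [0. 0. 0.] g -1.0 
  -> [638.3 208.3 400.2]
d [0.  0.  0.5] w [0. 0. 0.] g -1.0 
d [0.  0.  0.5] w [0. 0. 0.] g -1.0 
d [0.  0.  0.5] w [0. 0. 0.] g -1.0 
d [0.  0.  0.5] w [0. 0. 0.] g -1.0 
  -> [638.2 208.3 280.2]
```

Request:
apply_moves(steps=[{"dx": 0, "dy": 0, "dz": -0.35, "wx": 0, "wy": 0, "wz": 0, "gripper": -1}, {"dx": 0, "dy": 0, "dz": -0.6, "wx": 0, "wy": 0, "wz": 0, "gripper": -1}, {"dx": 0, "dy": 0, "dz": -0.6, "wx": 0, "wy": 0, "wz": 0, "gripper": -1}, {"dx": 0.3, "dy": 0.03, "dz": -0.44, "wx": 0, "wy": 0, "wz": 0, "gripper": -1}, {"dx": 0.67, "dy": 0.07, "dz": 0, "wx": 0, "wy": 0, "wz": 0, "gripper": -1}, {"dx": 0.67, "dy": 0.07, "dz": 0, "wx": 0, "wy": 0, "wz": 0, "gripper": -1}, {"dx": 0.67, "dy": 0.07, "dz": 0, "wx": 0, "wy": 0, "wz": 0, "gripper": -1}, {"dx": 0.67, "dy": 0.07, "dz": 0, "wx": 0, "wy": 0, "wz": 0, "gripper": -1}, {"dx": 0.67, "dy": 0.07, "dz": 0, "wx": 0, "wy": 0, "wz": 0, "gripper": -1}, {"dx": 0.67, "dy": 0.07, "dz": 0, "wx": 0, "wy": 0, "wz": 0, "gripper": -1}])

```text
time_s: 20.5
position: [0.6069, -0.0097, 0.3981]
ee_rot: [[0.026, 1.0, -0.001], [1.0, -0.026, 0.0], [0.0, -0.001, -1.0]]
contact_force: [1.0, -0.2, -0.6]
grip_width: 0.637
gripper_force: 63.5
```

```bash
python3 plan.py "638,208,400,-1.5,-1,6" "=,=,280,-1.5,-1,4"
```

```text
t 20.5 pos [606.9  -9.7 398.1] head -1.5
d [ 0.61  0.07 -0.01] w [0. 0. 0.] g -1.0 
d [0.61 0.07 0.  ] w [0. 0. 0.] g -1.0 
d [ 0.61  0.07 -0.01] w [0. 0. 0.] g -1.0 
d [0.6  0.07 0.  ] w [-0.01  0.    0.  ] g -1.0 
d [ 0.61  0.07 -0.01] w [0. 0. 0.] g -1.0 
d [0.6  0.07 0.  ] w [-0.01  0.    0.  ] g -1.0 
  -> [637.8 208.  399.9]
d [0.  0.  0.5] w [0. 0. 0.] g -1.0 
d [0.  0.  0.5] w [0. 0. 0.] g -1.0 
d [0.  0.  0.5] w [0. 0. 0.] g -1.0 
d [0.  0.  0.5] w [0. 0. 0.] g -1.0 
  -> [637.8 208.  279.9]
```

Request:
apply_moves(steps=[{"dx": 0.61, "dy": 0.07, "dz": 0, "wx": 0, "wy": 0, "wz": 0, "gripper": -1}, {"dx": 0.61, "dy": 0.07, "dz": 0, "wx": 0, "wy": 0, "wz": 0, "gripper": -1}, {"dx": 0.61, "dy": 0.07, "dz": 0, "wx": 0, "wy": 0, "wz": 0, "gripper": -1}, {"dx": 0.61, "dy": 0.07, "dz": 0, "wx": 0, "wy": 0, "wz": 0, "gripper": -1}, {"dx": 0.61, "dy": 0.07, "dz": 0, "wx": 0, "wy": 0, "wz": 0, "gripper": -1}, {"dx": 0.58, "dy": 0.07, "dz": 0.2, "wx": 0, "wy": 0, "wz": 0, "gripper": -1}, {"dx": 0, "dy": 0, "dz": 0.6, "wx": 0, "wy": 0, "wz": 0, "gripper": -1}, {"dx": 0, "dy": 0, "dz": 0.6, "wx": 0, "wy": 0, "wz": 0, "gripper": -1}, {"dx": 0, "dy": 0, "dz": 0.4, "wx": 0, "wy": 0, "wz": 0, "gripper": -1}, {"dx": 0, "dy": 0, "dz": 0.14, "wx": 0, "wy": 0, "wz": 0, "gripper": -1}])

```text
time_s: 21.75
position: [0.637, 0.2058, 0.2797]
ee_rot: [[0.026, 1.0, -0.005], [1.0, -0.026, -0.001], [-0.001, -0.005, -1.0]]
contact_force: [0.6, -0.9, -0.5]
grip_width: 0.636
gripper_force: 63.5
```

Request:
apply_moves(steps=[{"dx": 0, "dy": 0, "dz": 0, "wx": 0, "wy": 0, "wz": 0, "gripper": -1}, {"dx": 0, "dy": 0, "dz": 0, "wx": 0, "wy": 0, "wz": 0, "gripper": -1}])

```text
time_s: 22.0
position: [0.6386, 0.2061, 0.2836]
ee_rot: [[0.026, 1.0, 0.002], [1.0, -0.026, 0.001], [0.001, 0.002, -1.0]]
contact_force: [0.1, -0.7, -1.6]
grip_width: 0.634
gripper_force: 63.5
```

Request:
apply_moves(steps=[{"dx": 0, "dy": 0, "dz": 0.08, "wx": 0, "wy": 0, "wz": 0, "gripper": -1}, {"dx": 0, "dy": 0, "dz": 0, "wx": 0, "wy": 0, "wz": 0, "gripper": -1}, {"dx": 0, "dy": 0, "dz": 0, "wx": 0, "wy": 0, "wz": 0, "gripper": -1}])

```text
time_s: 22.38
position: [0.638, 0.206, 0.2779]
ee_rot: [[0.026, 1.0, 0.001], [1.0, -0.026, 0.0], [0.0, 0.001, -1.0]]
contact_force: [-0.4, 0.6, -0.4]
grip_width: 0.638
gripper_force: 63.5
```

Request:
apply_moves(steps=[{"dx": 0, "dy": 0, "dz": 0, "wx": 0, "wy": 0, "wz": 0, "gripper": 1}, {"dx": 0, "dy": 0, "dz": 0, "wx": 0, "wy": 0, "wz": 0, "gripper": 1}, {"dx": 0, "dy": 0, "dz": 0, "wx": 0, "wy": 0, "wz": 0, "gripper": 1}, {"dx": 0, "dy": 0, "dz": -0.5, "wx": 0, "wy": 0, "wz": 0, "gripper": 1}, {"dx": 0, "dy": 0, "dz": -0.7, "wx": 0, "wy": 0, "wz": 0, "gripper": 1}, {"dx": 0, "dy": 0, "dz": -0.4, "wx": 0, "wy": 0, "wz": 0, "gripper": 1}])

```text
time_s: 23.12
position: [0.6384, 0.2061, 0.3759]
ee_rot: [[0.026, 1.0, 0.003], [1.0, -0.026, 0.001], [0.001, 0.003, -1.0]]
contact_force: [0.5, 0.3, -0.1]
grip_width: 0.997
gripper_force: 0.0
```

```bash
python3 plan.py "585.5,-157.3,370,-3.3,1,9" "=,=,250,=,.75,4"
python3 - <<'E'
from m import *
for n in('top','side'):
    p,d=cap(n);W=world(n,d);z=W[...,2];x=W[...,0];y=W[...,1];p=p.astype(int);R,G,B=p[...,0],p[...,1],p[...,2]
    rect(W[(abs(x-.43)<.06)&(abs(y-.21)<.06)&(z>.124)&(z<.14)],n+'flat')
    rect(W[(abs(x-.533)<.05)&(abs(y-.21)<.06)&(z>.118)&(z<.165)],'gable')
    rect(W[(abs(x-.638)<.06)&(abs(y-.21)<.08)&(z>.138)&(z<.158)&(R>2*G)],'wide')
    t=(abs(x-.585)<.06)&(abs(y+.157)<.05)&(z>.068)&(z<.085);q=W[t]
    print('tin',cv2.minEnclosingCircle((q[:,:2]*1000).astype(np.float32)) if len(q) else 0,len(q))
    f=np.load(n+'0.npz');W=f['W'];p=f['p'].astype(int);R,G,B=p[...,0],p[...,1],p[...,2]
    c=(R>B+50)&(abs(W[...,0]-.486)<.07)&(abs(W[...,1]+.01)<.07)&(W[...,2]>.005)&(W[...,2]<.016)
    k,l,s,_=cv2.connectedComponentsWithStats(c.astype(np.uint8));q=W[l==1+s[1:,4].argmax()]
    print('trivet',cv2.fitEllipse(cv2.convexHull((q[:,:2]*1000).astype(np.float32))),q[:,:2].mean(0),np.median(q[:,2]))
E
```

```text
t 23.12 pos [638.4 206.1 375.9] head -1.49
d [-0.68 -0.08  0.01] w [0.   0.   0.05] g 1.0 
d [-0.68 -0.08  0.01] w [0.01 0.   0.05] g 1.0 
d [-0.67 -0.08  0.01] w [0.   0.   0.05] g 1.0 
d [-0.68 -0.07  0.01] w [0.01 0.   0.05] g 1.0 
d [-0.68 -0.07  0.01] w [0.   0.   0.05] g 1.0 
d [-0.67 -0.07  0.01] w [0.01 0.   0.05] g 1.0 
d [-0.68 -0.07  0.01] w [0.   0.   0.05] g 1.0 
d [-0.67 -0.06  0.01] w [ 0.01 -0.01  0.05] g 1.0 
d [-0.68 -0.06  0.01] w [0.   0.   0.05] g 1.0 
  -> [ 585.4 -157.5  370.2]
d [0.  0.  0.5] w [0. 0. 0.] g 0.75 
d [0.  0.  0.5] w [0. 0. 0.] g 0.75 
d [0.  0.  0.5] w [0. 0. 0.] g 0.75 
d [0.  0.  0.5] w [0. 0. 0.] g 0.75 
  -> [ 585.5 -157.4  250.2]
topflat: n1558 c=(428.2,205.9) sx=60.5 sy=71.5 yaw=-5.11deg z[5,50,95]=[129.5 132.4 134.9]
gable: n1684 c=(534.9,205.9) sx=62.6 sy=72.7 yaw=-5.64deg z[5,50,95]=[125.8 137.8 151.7]
wide: n1425 c=(637.1,203.4) sx=53.0 sy=95.7 yaw=-1.97deg z[5,50,95]=[147.9 150.7 152.9]
tin ((585.0889282226562, -157.17027282714844), 28.716033935546875) 759
trivet ((485.6455993652344, -7.782465934753418), (93.54234313964844, 95.45797729492188), 111.58934783935547) [ 0.48532561 -0.00771791] 0.010073395283487718
sideflat: n856 c=(430.3,206.7) sx=58.8 sy=74.3 yaw=-4.63deg z[5,50,95]=[126.9 130.4 133.3]
gable: n1069 c=(536.3,208.3) sx=63.5 sy=74.8 yaw=-6.19deg z[5,50,95]=[120.8 134.1 154.4]
wide: n856 c=(638.8,203.4) sx=52.1 sy=97.4 yaw=-2.77deg z[5,50,95]=[145.7 148.6 151.2]
tin ((586.0430908203125, -157.48287963867188), 32.699546813964844) 305
trivet ((486.6466064453125, -7.09736967086792), (94.6656723022461, 101.43329620361328), 179.12644958496094) [ 0.48666884 -0.00503222] 0.008362830773775864
```

Request:
apply_moves(steps=[{"dx": -0.68, "dy": -0.08, "dz": 0, "wx": 0, "wy": 0, "wz": 0.05, "gripper": 1}, {"dx": -0.68, "dy": -0.08, "dz": 0, "wx": 0, "wy": 0, "wz": 0.05, "gripper": 1}, {"dx": -0.67, "dy": -0.08, "dz": 0, "wx": 0, "wy": 0, "wz": 0.05, "gripper": 1}, {"dx": -0.68, "dy": -0.07, "dz": 0, "wx": 0, "wy": 0, "wz": 0.05, "gripper": 1}, {"dx": -0.68, "dy": -0.07, "dz": 0, "wx": 0, "wy": 0, "wz": 0.05, "gripper": 1}, {"dx": -0.67, "dy": -0.07, "dz": 0, "wx": 0, "wy": 0, "wz": 0.05, "gripper": 1}, {"dx": -0.68, "dy": -0.07, "dz": 0, "wx": 0, "wy": 0, "wz": 0.05, "gripper": 0.75}, {"dx": -0.67, "dy": -0.06, "dz": 0.1, "wx": 0, "wy": 0, "wz": 0.05, "gripper": 0.75}, {"dx": -0.68, "dy": -0.06, "dz": 0.3, "wx": 0, "wy": 0, "wz": 0.05, "gripper": 0.75}, {"dx": 0, "dy": 0, "dz": 0.6, "wx": 0, "wy": 0, "wz": 0, "gripper": 0.75}])

```text
time_s: 24.48
position: [0.5849, -0.1607, 0.313]
ee_rot: [[0.061, 0.998, 0.002], [0.998, -0.061, -0.002], [-0.002, 0.003, -1.0]]
contact_force: [-1.0, 0.4, -0.3]
grip_width: 0.874
gripper_force: 0.0
```

Request:
apply_moves(steps=[{"dx": 0, "dy": 0, "dz": 0.5, "wx": 0, "wy": 0, "wz": 0, "gripper": 0.75}, {"dx": 0, "dy": 0, "dz": 0.2, "wx": 0, "wy": 0, "wz": 0, "gripper": 0.75}, {"dx": 0, "dy": 0, "dz": 0, "wx": 0, "wy": 0, "wz": 0, "gripper": 0.75}, {"dx": 0, "dy": 0, "dz": 0, "wx": 0, "wy": 0, "wz": 0, "gripper": 0.75}])

```text
time_s: 24.98
position: [0.5856, -0.1575, 0.2724]
ee_rot: [[0.057, 0.998, 0.002], [0.998, -0.057, -0.001], [-0.0, 0.002, -1.0]]
contact_force: [1.0, 0.0, 0.6]
grip_width: 0.872
gripper_force: 0.0
```

```bash
python3 plan.py "585.7,-157.3,270,-3.3,.75,1" "=,=,204,=,.75,4"
```

```text
t 24.98 pos [ 585.6 -157.5  272.4] head -3.28
d [0.   0.   0.04] w [0.03 0.01 0.01] g 0.75 
  -> [ 585.6 -157.5  270. ]
d [0.   0.   0.28] w [0. 0. 0.] g 0.75 
d [0.   0.   0.27] w [0. 0. 0.] g 0.75 
d [0.   0.   0.28] w [0. 0. 0.] g 0.75 
d [0.   0.   0.27] w [0. 0. 0.] g 0.75 
  -> [ 585.6 -157.5  204. ]
```

Request:
apply_moves(steps=[{"dx": 0, "dy": 0, "dz": 0.3, "wx": 0, "wy": 0, "wz": 0, "gripper": 0.75}, {"dx": 0, "dy": 0, "dz": 0.4, "wx": 0, "wy": 0, "wz": 0, "gripper": 0.75}, {"dx": 0, "dy": 0, "dz": 0.3, "wx": 0, "wy": 0, "wz": 0, "gripper": 0.75}, {"dx": 0, "dy": 0, "dz": 0.13, "wx": 0, "wy": 0, "wz": 0, "gripper": 0.75}, {"dx": 0, "dy": 0, "dz": 0, "wx": 0, "wy": 0, "wz": 0, "gripper": 0.75}, {"dx": 0, "dy": 0, "dz": 0, "wx": 0, "wy": 0, "wz": 0, "gripper": -1}, {"dx": 0, "dy": 0, "dz": 0, "wx": 0, "wy": 0, "wz": 0, "gripper": -1}, {"dx": 0, "dy": 0, "dz": 0, "wx": 0, "wy": 0, "wz": 0, "gripper": -1}, {"dx": 0, "dy": 0, "dz": 0, "wx": 0, "wy": 0, "wz": 0, "gripper": -1}, {"dx": 0, "dy": 0, "dz": 0, "wx": 0, "wy": 0, "wz": 0, "gripper": -1}])

```text
time_s: 26.22
position: [0.5857, -0.1578, 0.2051]
ee_rot: [[0.058, 0.998, 0.003], [0.998, -0.058, -0.001], [-0.001, 0.003, -1.0]]
contact_force: [-1.4, -0.4, 5.7]
grip_width: 0.656
gripper_force: 63.7
```

```bash
python3 plan.py "=,=,270,-3.3,-1,3" "486.2,-7.5,270,=,-1,5" "=,=,212,-3.3,-1,3"
```

```text
t 26.23 pos [ 585.7 -157.8  205.1] head -3.3
d [ 0.    0.   -0.36] w [0.01 0.   0.  ] g -1.0 
d [ 0.    0.   -0.36] w [0.01 0.01 0.  ] g -1.0 
d [ 0.    0.   -0.36] w [0.02 0.   0.  ] g -1.0 
  -> [ 585.5 -157.8  269.9]
d [ 0.48 -0.36  0.  ] w [0. 0. 0.] g -1.0 
d [ 0.48 -0.36  0.  ] w [0. 0. 0.] g -1.0 
d [ 0.48 -0.36  0.  ] w [0. 0. 0.] g -1.0 
d [ 0.48 -0.36  0.  ] w [0. 0. 0.] g -1.0 
d [ 0.49 -0.36  0.  ] w [0. 0. 0.] g -1.0 
  -> [486.   -7.2 269.9]
d [0.   0.   0.32] w [0. 0. 0.] g -1.0 
d [0.   0.   0.32] w [0. 0. 0.] g -1.0 
d [0.   0.   0.33] w [0. 0. 0.] g -1.0 
  -> [486.   -7.2 211.7]
```

Request:
apply_moves(steps=[{"dx": 0, "dy": 0, "dz": -0.3, "wx": 0, "wy": 0, "wz": 0, "gripper": -1}, {"dx": 0, "dy": 0, "dz": -0.5, "wx": 0, "wy": 0, "wz": 0, "gripper": -1}, {"dx": 0, "dy": 0, "dz": -0.28, "wx": 0, "wy": 0, "wz": 0, "gripper": -1}, {"dx": 0.48, "dy": -0.36, "dz": 0, "wx": 0, "wy": 0, "wz": 0, "gripper": -1}, {"dx": 0.48, "dy": -0.36, "dz": 0, "wx": 0, "wy": 0, "wz": 0, "gripper": -1}, {"dx": 0.48, "dy": -0.36, "dz": 0, "wx": 0, "wy": 0, "wz": 0, "gripper": -1}, {"dx": 0.48, "dy": -0.36, "dz": 0, "wx": 0, "wy": 0, "wz": 0, "gripper": -1}, {"dx": 0.48, "dy": -0.36, "dz": 0, "wx": 0, "wy": 0, "wz": 0, "gripper": -1}, {"dx": 0, "dy": 0, "dz": 0.3, "wx": 0, "wy": 0, "wz": 0, "gripper": -1}, {"dx": 0, "dy": 0, "dz": 0, "wx": 0, "wy": 0, "wz": 0, "gripper": -1}])

```text
time_s: 27.48
position: [0.4845, -0.0072, 0.2498]
ee_rot: [[0.057, 0.998, -0.003], [0.998, -0.057, 0.0], [0.0, -0.003, -1.0]]
contact_force: [0.5, 0.2, -1.8]
grip_width: 0.66
gripper_force: 64.1
```

```bash
python3 plan.py "486.2,-8,235,-3.3,-1,2" "=,=,210.5,-3.3,-1,3"
```

```text
t 27.48 pos [484.5  -7.2 249.8] head -3.25
d [-0.01  0.01  0.12] w [-0.02  0.    0.01] g -1.0 
d [0.   0.02 0.13] w [-0.02  0.    0.  ] g -1.0 
  -> [486.2  -7.9 234.8]
d [0.   0.   0.13] w [0. 0. 0.] g -1.0 
d [0.   0.   0.14] w [0. 0. 0.] g -1.0 
d [0.   0.   0.13] w [0. 0. 0.] g -1.0 
  -> [486.2  -7.9 210.8]
```

Request:
apply_moves(steps=[{"dx": -0.01, "dy": 0.01, "dz": 0.12, "wx": 0, "wy": 0, "wz": 0, "gripper": -1}, {"dx": 0, "dy": 0, "dz": 0.2, "wx": 0, "wy": 0, "wz": 0, "gripper": -1}, {"dx": 0, "dy": 0, "dz": 0.2, "wx": 0, "wy": 0, "wz": 0, "gripper": -1}, {"dx": 0, "dy": 0, "dz": 0.12, "wx": 0, "wy": 0, "wz": 0, "gripper": -1}, {"dx": 0, "dy": 0, "dz": 0, "wx": 0, "wy": 0, "wz": 0, "gripper": -1}, {"dx": 0, "dy": 0, "dz": 0, "wx": 0, "wy": 0, "wz": 0, "gripper": -1}])

```text
time_s: 28.22
position: [0.4861, -0.0083, 0.2121]
ee_rot: [[0.058, 0.998, 0.0], [0.998, -0.058, -0.0], [-0.0, 0.0, -1.0]]
contact_force: [0.6, -0.1, -0.9]
grip_width: 0.657
gripper_force: 64.1
```

Request:
apply_moves(steps=[{"dx": 0, "dy": 0, "dz": 0.04, "wx": 0, "wy": 0, "wz": 0, "gripper": -1}, {"dx": 0, "dy": 0, "dz": 0, "wx": 0, "wy": 0, "wz": 0, "gripper": -1}, {"dx": 0, "dy": 0, "dz": 0, "wx": 0, "wy": 0, "wz": 0, "gripper": 1}, {"dx": 0, "dy": 0, "dz": 0, "wx": 0, "wy": 0, "wz": 0, "gripper": 1}, {"dx": 0, "dy": 0, "dz": 0, "wx": 0, "wy": 0, "wz": 0, "gripper": 1}, {"dx": 0, "dy": 0, "dz": -0.4, "wx": 0, "wy": 0, "wz": 0, "gripper": 1}, {"dx": 0, "dy": 0, "dz": -0.8, "wx": 0, "wy": 0, "wz": 0, "gripper": 1}, {"dx": 0, "dy": 0, "dz": -0.8, "wx": 0, "wy": 0, "wz": 0, "gripper": 1}, {"dx": 0, "dy": 0, "dz": -0.8, "wx": 0, "wy": 0, "wz": 0, "gripper": 1}])

```text
time_s: 29.35
position: [0.4857, -0.0082, 0.3793]
ee_rot: [[0.057, 0.998, 0.0], [0.998, -0.057, 0.0], [0.0, 0.0, -1.0]]
contact_force: [1.2, -0.2, -0.4]
grip_width: 0.998
gripper_force: 0.0
```

```bash
python3 plan.py "638,206,376,-1.5,1,5" "=,=,335,=,1,2" "=,=,277.5,-1.5,1,3"
python3 - <<'E'
from m import *
for n in('top','side'):
    p,d=cap(n,n+'2.png');W=world(n,d);z=W[...,2];x=W[...,0];y=W[...,1];p=p.astype(int);R,G,B=p[...,0],p[...,1],p[...,2]
    t=(abs(x-.486)<.05)&(abs(y+.007)<.05)&(z>.076)&(z<.09);q=W[t]
    print('tin',cv2.minEnclosingCircle((q[:,:2]*1000).astype(np.float32)) if len(q) else 0,len(q))
E
```

```text
t 29.35 pos [485.7  -8.2 379.3] head -3.29
d [0.74 0.47 0.01] w [ 0.    0.   -0.09] g 1.0 
d [0.74 0.47 0.01] w [ 0.    0.   -0.09] g 1.0 
d [0.74 0.47 0.01] w [ 0.    0.   -0.09] g 1.0 
d [0.73 0.48 0.01] w [ 0.    0.   -0.09] g 1.0 
d [0.73 0.49 0.01] w [ 0.    0.   -0.09] g 1.0 
  -> [638.3 206.  376.3]
d [0.   0.   0.34] w [0. 0. 0.] g 1.0 
d [0.   0.   0.35] w [0. 0. 0.] g 1.0 
  -> [638.3 206.  334.9]
d [0.   0.   0.32] w [0. 0. 0.] g 1.0 
d [0.   0.   0.32] w [0. 0. 0.] g 1.0 
d [0.   0.   0.32] w [0. 0. 0.] g 1.0 
  -> [638.3 206.  277.3]
tin 0 0
tin ((487.23358154296875, -8.810443878173828), 30.529022216796875) 272
```

View pics/side2.png

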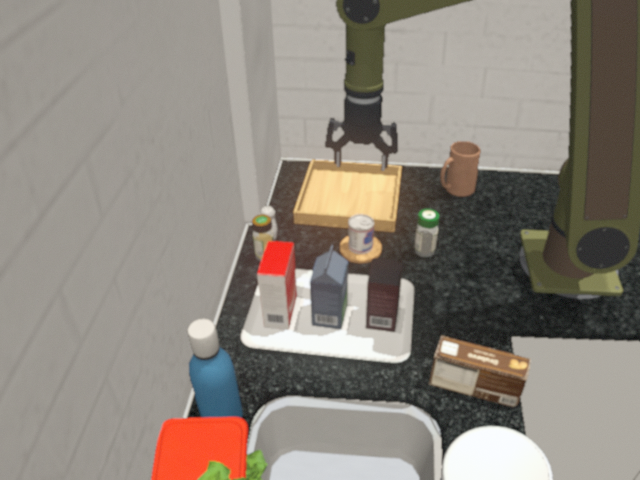

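The side view shows the tin upright in the middle of the trivet (360,235). The red (277,285), gable (330,290) and black (383,295) cartons stand on the tray. Next, the wide carton goes back.

Request:
apply_moves(steps=[{"dx": 0.74, "dy": 0.47, "dz": 0, "wx": 0, "wy": 0, "wz": -0.09, "gripper": 1}, {"dx": 0.74, "dy": 0.47, "dz": 0, "wx": 0, "wy": 0, "wz": -0.09, "gripper": 1}, {"dx": 0.74, "dy": 0.47, "dz": 0, "wx": 0, "wy": 0, "wz": -0.09, "gripper": 1}, {"dx": 0.73, "dy": 0.48, "dz": 0, "wx": 0, "wy": 0, "wz": -0.09, "gripper": 1}, {"dx": 0.73, "dy": 0.48, "dz": 0, "wx": 0, "wy": 0, "wz": -0.09, "gripper": 1}, {"dx": 0, "dy": 0, "dz": 0.35, "wx": 0, "wy": 0, "wz": 0, "gripper": 1}, {"dx": 0, "dy": 0, "dz": 0.3, "wx": 0, "wy": 0, "wz": 0, "gripper": 1}, {"dx": 0, "dy": 0, "dz": 0, "wx": 0, "wy": 0, "wz": 0, "gripper": 1}, {"dx": 0, "dy": 0, "dz": 0, "wx": 0, "wy": 0, "wz": 0, "gripper": 1}])

```text
time_s: 30.58
position: [0.6379, 0.2053, 0.3389]
ee_rot: [[0.027, 1.0, -0.0], [1.0, -0.027, -0.0], [-0.0, -0.0, -1.0]]
contact_force: [0.2, 0.2, 1.1]
grip_width: 1.001
gripper_force: 0.0
```

```bash
python3 plan.py "638,206,335,-1.5,1,1" "=,=,277.5,-1.5,1,3"
```

```text
t 30.57 pos [637.9 205.3 338.9] head -1.54
d [0.01 0.   0.06] w [ 0.    0.   -0.01] g 1.0 
  -> [637.9 205.9 335.3]
d [0.   0.   0.32] w [0. 0. 0.] g 1.0 
d [0.   0.   0.32] w [0. 0. 0.] g 1.0 
d [0.   0.   0.32] w [0. 0. 0.] g 1.0 
  -> [637.9 205.9 277.7]
```

Request:
apply_moves(steps=[{"dx": 0.01, "dy": 0, "dz": 0.2, "wx": 0, "wy": 0, "wz": 0, "gripper": 1}, {"dx": 0, "dy": 0, "dz": 0.35, "wx": 0, "wy": 0, "wz": 0, "gripper": 1}, {"dx": 0, "dy": 0, "dz": 0.3, "wx": 0, "wy": 0, "wz": 0, "gripper": 1}, {"dx": 0, "dy": 0, "dz": 0.17, "wx": 0, "wy": 0, "wz": 0, "gripper": 1}, {"dx": 0, "dy": 0, "dz": 0, "wx": 0, "wy": 0, "wz": 0, "gripper": 1}, {"dx": 0, "dy": 0, "dz": 0, "wx": 0, "wy": 0, "wz": 0, "gripper": -1}, {"dx": 0, "dy": 0, "dz": 0, "wx": 0, "wy": 0, "wz": 0, "gripper": -1}, {"dx": 0, "dy": 0, "dz": 0, "wx": 0, "wy": 0, "wz": 0, "gripper": -1}, {"dx": 0, "dy": 0, "dz": 0, "wx": 0, "wy": 0, "wz": 0, "gripper": -1}, {"dx": 0, "dy": 0, "dz": 0, "wx": 0, "wy": 0, "wz": 0, "gripper": -1}])

```text
time_s: 31.82
position: [0.6383, 0.2067, 0.2785]
ee_rot: [[0.026, 1.0, 0.002], [1.0, -0.026, 0.001], [0.001, 0.002, -1.0]]
contact_force: [-0.8, 0.6, 5.7]
grip_width: 0.64
gripper_force: 63.6
```

```bash
python3 plan.py "=,=,400,=,-1,4" "573.7,-269.5,400,-1.5,-1,12"
```

```text
t 31.82 pos [638.3 206.7 278.5] head -1.49
d [ 0.    0.   -0.51] w [0.01 0.   0.  ] g -1.0 
d [ 0.   0.  -0.5] w [0. 0. 0.] g -1.0 
d [ 0.    0.   -0.51] w [0.01 0.   0.  ] g -1.0 
d [ 0.   0.  -0.5] w [ 0.   -0.01  0.  ] g -1.0 
  -> [638.2 206.6 399.7]
d [-0.66 -0.07  0.  ] w [0. 0. 0.] g -1.0 
d [-0.66 -0.07  0.  ] w [0. 0. 0.] g -1.0 
d [-0.66 -0.07  0.  ] w [0. 0. 0.] g -1.0 
d [-0.66 -0.07  0.  ] w [0. 0. 0.] g -1.0 
d [-0.67 -0.07  0.  ] w [0. 0. 0.] g -1.0 
d [-0.66 -0.07  0.  ] w [0. 0. 0.] g -1.0 
d [-0.67 -0.07  0.  ] w [0. 0. 0.] g -1.0 
d [-0.66 -0.08  0.  ] w [0. 0. 0.] g -1.0 
d [-0.67 -0.07  0.  ] w [0. 0. 0.] g -1.0 
d [-0.66 -0.08  0.  ] w [0. 0. 0.] g -1.0 
d [-0.67 -0.07  0.  ] w [0. 0. 0.] g -1.0 
d [-0.66 -0.08  0.  ] w [0. 0. 0.] g -1.0 
  -> [ 573.6 -269.4  399.8]
```

Request:
apply_moves(steps=[{"dx": 0, "dy": 0, "dz": -0.35, "wx": 0, "wy": 0, "wz": 0, "gripper": -1}, {"dx": 0, "dy": 0, "dz": -0.6, "wx": 0, "wy": 0, "wz": 0, "gripper": -1}, {"dx": 0, "dy": 0, "dz": -0.6, "wx": 0, "wy": 0, "wz": 0, "gripper": -1}, {"dx": -0.3, "dy": -0.03, "dz": -0.47, "wx": 0, "wy": 0, "wz": 0, "gripper": -1}, {"dx": -0.66, "dy": -0.07, "dz": 0, "wx": 0, "wy": 0, "wz": 0, "gripper": -1}, {"dx": -0.66, "dy": -0.07, "dz": 0, "wx": 0, "wy": 0, "wz": 0, "gripper": -1}, {"dx": -0.66, "dy": -0.07, "dz": 0, "wx": 0, "wy": 0, "wz": 0, "gripper": -1}, {"dx": -0.66, "dy": -0.07, "dz": 0, "wx": 0, "wy": 0, "wz": 0, "gripper": -1}, {"dx": -0.66, "dy": -0.07, "dz": 0, "wx": 0, "wy": 0, "wz": 0, "gripper": -1}, {"dx": -0.66, "dy": -0.07, "dz": 0, "wx": 0, "wy": 0, "wz": 0, "gripper": -1}])

```text
time_s: 33.08
position: [0.6038, -0.0495, 0.398]
ee_rot: [[0.026, 1.0, -0.001], [1.0, -0.026, 0.0], [-0.0, -0.001, -1.0]]
contact_force: [-0.2, 0.3, -0.7]
grip_width: 0.64
gripper_force: 63.5
```

```bash
python3 plan.py "573.7,-269,400,-1.5,-1,6" "=,=,290,=,-1,4"
```

```text
t 33.08 pos [603.8 -49.5 398. ] head -1.49
d [-0.61 -0.07 -0.01] w [0. 0. 0.] g -1.0 
d [-0.61 -0.07  0.  ] w [0. 0. 0.] g -1.0 
d [-0.61 -0.07 -0.01] w [0. 0. 0.] g -1.0 
d [-0.61 -0.07  0.  ] w [-0.01  0.    0.  ] g -1.0 
d [-0.61 -0.06 -0.01] w [0. 0. 0.] g -1.0 
d [-0.62 -0.07  0.  ] w [-0.01  0.    0.  ] g -1.0 
  -> [ 573.5 -269.   399.9]
d [0.   0.   0.46] w [0. 0. 0.] g -1.0 
d [0.   0.   0.46] w [0. 0. 0.] g -1.0 
d [0.   0.   0.46] w [0. 0. 0.] g -1.0 
d [0.   0.   0.45] w [0. 0. 0.] g -1.0 
  -> [ 573.5 -269.   290.1]
```

Request:
apply_moves(steps=[{"dx": -0.61, "dy": -0.07, "dz": 0, "wx": 0, "wy": 0, "wz": 0, "gripper": -1}, {"dx": -0.61, "dy": -0.07, "dz": 0, "wx": 0, "wy": 0, "wz": 0, "gripper": -1}, {"dx": -0.61, "dy": -0.07, "dz": 0, "wx": 0, "wy": 0, "wz": 0, "gripper": -1}, {"dx": -0.61, "dy": -0.07, "dz": 0, "wx": 0, "wy": 0, "wz": 0, "gripper": -1}, {"dx": -0.61, "dy": -0.06, "dz": 0, "wx": 0, "wy": 0, "wz": 0, "gripper": -1}, {"dx": -0.58, "dy": -0.07, "dz": 0.2, "wx": 0, "wy": 0, "wz": 0, "gripper": -1}, {"dx": 0, "dy": 0, "dz": 0.6, "wx": 0, "wy": 0, "wz": 0, "gripper": -1}, {"dx": 0, "dy": 0, "dz": 0.6, "wx": 0, "wy": 0, "wz": 0, "gripper": -1}, {"dx": 0, "dy": 0, "dz": 0.3, "wx": 0, "wy": 0, "wz": 0, "gripper": -1}, {"dx": 0, "dy": 0, "dz": 0, "wx": 0, "wy": 0, "wz": 0, "gripper": -1}])

```text
time_s: 34.33
position: [0.5731, -0.265, 0.2942]
ee_rot: [[0.026, 1.0, -0.005], [1.0, -0.026, 0.003], [0.002, -0.005, -1.0]]
contact_force: [-0.5, -0.1, -0.5]
grip_width: 0.639
gripper_force: 63.5
```

Request:
apply_moves(steps=[{"dx": 0, "dy": 0, "dz": 0, "wx": 0, "wy": 0, "wz": 0, "gripper": -1}, {"dx": 0, "dy": 0, "dz": 0, "wx": 0, "wy": 0, "wz": 0, "gripper": -1}])

```text
time_s: 34.58
position: [0.5746, -0.2655, 0.298]
ee_rot: [[0.026, 1.0, 0.002], [1.0, -0.026, -0.001], [-0.001, 0.002, -1.0]]
contact_force: [-0.2, 0.9, -1.2]
grip_width: 0.641
gripper_force: 63.5
```

```bash
python3 plan.py "573.7,-269,288,-1.5,-1,1" "=,=,281.5,-1.5,-1,2"
```

```text
t 34.58 pos [ 574.6 -265.5  298. ] head -1.49
d [-0.06 -0.01  0.17] w [0.03 0.02 0.  ] g -1.0 
  -> [ 573.9 -269.1  287.8]
d [0.   0.   0.05] w [0. 0. 0.] g -1.0 
d [0.   0.   0.06] w [0. 0. 0.] g -1.0 
  -> [ 573.9 -269.1  281.2]
```

Request:
apply_moves(steps=[{"dx": -0.06, "dy": -0.01, "dz": 0.1, "wx": 0, "wy": 0, "wz": 0, "gripper": -1}, {"dx": 0, "dy": 0, "dz": 0.1, "wx": 0, "wy": 0, "wz": 0, "gripper": -1}, {"dx": 0, "dy": 0, "dz": 0.05, "wx": 0, "wy": 0, "wz": 0, "gripper": -1}, {"dx": 0, "dy": 0, "dz": 0, "wx": 0, "wy": 0, "wz": 0, "gripper": -1}, {"dx": 0, "dy": 0, "dz": 0, "wx": 0, "wy": 0, "wz": 0, "gripper": -1}])

```text
time_s: 35.2
position: [0.5734, -0.2689, 0.2816]
ee_rot: [[0.026, 1.0, -0.0], [1.0, -0.026, 0.0], [0.0, -0.0, -1.0]]
contact_force: [-0.3, 0.1, -2.3]
grip_width: 0.639
gripper_force: 63.7
```

Request:
apply_moves(steps=[{"dx": 0, "dy": 0, "dz": 0.01, "wx": 0, "wy": 0, "wz": 0, "gripper": -1}, {"dx": 0, "dy": 0, "dz": 0, "wx": 0, "wy": 0, "wz": 0, "gripper": 1}, {"dx": 0, "dy": 0, "dz": 0, "wx": 0, "wy": 0, "wz": 0, "gripper": 1}, {"dx": 0, "dy": 0, "dz": 0, "wx": 0, "wy": 0, "wz": 0, "gripper": 1}, {"dx": 0, "dy": 0, "dz": -0.5, "wx": 0, "wy": 0, "wz": 0, "gripper": 1}, {"dx": 0, "dy": 0, "dz": -0.7, "wx": 0, "wy": 0, "wz": 0, "gripper": 1}, {"dx": 0, "dy": 0, "dz": -0.5, "wx": 0, "wy": 0, "wz": 0, "gripper": 1}, {"dx": 0.6, "dy": 0, "dz": 0, "wx": 0, "wy": 0, "wz": 0, "gripper": 1}, {"dx": 0.7, "dy": 0, "dz": 0, "wx": 0, "wy": 0, "wz": 0, "gripper": 1}, {"dx": 0.7, "dy": 0, "dz": 0, "wx": 0, "wy": 0, "wz": 0, "gripper": 1}])

```text
time_s: 36.45
position: [0.5764, -0.148, 0.3833]
ee_rot: [[0.027, 1.0, 0.001], [1.0, -0.027, -0.0], [-0.0, 0.001, -1.0]]
contact_force: [0.6, 0.0, 0.8]
grip_width: 1.0
gripper_force: 0.0
```

```bash
cat > chk.py <<'E'
from m import *
for n in('top','side'):
    p,d=cap(n);W=world(n,d);z=W[...,2];x=W[...,0];y=W[...,1];p=p.astype(int);R,G,B=p[...,0],p[...,1],p[...,2]
    dk=(R<1.6*G)
    rect(W[(abs(x-.573)<.06)&(abs(y+.27)<.08)&(z>.143)&(z<.16)&(R>2*G)],n+' wide')
    rect(W[(abs(x-.462)<.055)&(abs(y+.265)<.055)&(z>.12)&(z<.17)&dk],' gable')
    rect(W[(abs(x-.47)<.05)&(abs(y+.153)<.055)&(z>.12)&(z<.14)&dk],' flat')
    t=(abs(x-.486)<.05)&(abs(y+.007)<.05)&(z>.076)&(z<.09);q=W[t]
    print(' tin',cv2.minEnclosingCircle((q[:,:2]*1000).astype(np.float32)) if len(q) else 0,len(q))
E
python3 chk.py; python3 plan.py "533.5,208.3,385,-5,1,8" "=,=,330,=,1,2" "=,=,268.5,-5,1,3"
```

```text
top wide: n610 c=(571.1,-299.5) sx=53.0 sy=37.7 yaw=-2.22deg z[5,50,95]=[150.  152.9 155.3]
 gable few 0
 flat few 0
 tin ((485.42840576171875, -8.187253952026367), 28.336999893188477) 772
side wide: n363 c=(572.8,-267.4) sx=50.9 sy=96.7 yaw=-0.86deg z[5,50,95]=[149.4 152.5 155.3]
 gable few 0
 flat few 0
 tin ((487.3829040527344, -9.007559776306152), 30.982481002807617) 290
t 36.55 pos [ 576.  -145.3  383.2] head -1.29
d [ 0.73 -0.11  0.  ] w [0.   0.   0.12] g 1.0 
d [ 0.73 -0.11  0.  ] w [0.   0.   0.12] g 1.0 
d [ 0.73 -0.12  0.  ] w [ 0.   -0.01  0.11] g 1.0 
d [ 0.73 -0.12  0.  ] w [0.   0.   0.12] g 1.0 
d [ 0.73 -0.13  0.  ] w [ 0.   -0.01  0.11] g 1.0 
d [ 0.73 -0.13 -0.01] w [0.   0.   0.12] g 1.0 
d [ 0.74 -0.14  0.  ] w [-0.01 -0.01  0.11] g 1.0 
d [ 0.73 -0.15 -0.01] w [0.   0.   0.12] g 1.0 
  -> [533.5 208.4 385. ]
d [0.   0.   0.46] w [0. 0. 0.] g 1.0 
d [0.   0.   0.46] w [0. 0. 0.] g 1.0 
  -> [533.5 208.4 329.8]
d [0.   0.   0.34] w [0. 0. 0.] g 1.0 
d [0.   0.   0.34] w [0. 0. 0.] g 1.0 
d [0.   0.   0.34] w [0. 0. 0.] g 1.0 
  -> [533.5 208.4 268.6]
```

Request:
apply_moves(steps=[{"dx": 0.73, "dy": -0.11, "dz": 0, "wx": 0, "wy": 0, "wz": 0.12, "gripper": 1}, {"dx": 0.73, "dy": -0.11, "dz": 0, "wx": 0, "wy": 0, "wz": 0.12, "gripper": 1}, {"dx": 0.73, "dy": -0.12, "dz": 0, "wx": 0, "wy": 0, "wz": 0.11, "gripper": 1}, {"dx": 0.73, "dy": -0.12, "dz": 0, "wx": 0, "wy": 0, "wz": 0.12, "gripper": 1}, {"dx": 0.73, "dy": -0.13, "dz": 0, "wx": 0, "wy": 0, "wz": 0.11, "gripper": 1}, {"dx": 0.73, "dy": -0.13, "dz": 0, "wx": 0, "wy": 0, "wz": 0.12, "gripper": 1}, {"dx": 0.74, "dy": -0.14, "dz": 0, "wx": 0, "wy": 0, "wz": 0.11, "gripper": 1}, {"dx": 0.73, "dy": -0.15, "dz": 0, "wx": 0, "wy": 0, "wz": 0.12, "gripper": 1}, {"dx": 0, "dy": 0, "dz": 0, "wx": 0, "wy": 0, "wz": 0, "gripper": 1}, {"dx": 0, "dy": 0, "dz": 0, "wx": 0, "wy": 0, "wz": 0, "gripper": 1}])

```text
time_s: 37.8
position: [0.5354, 0.2044, 0.383]
ee_rot: [[0.09, 0.996, 0.0], [0.996, -0.09, -0.001], [-0.001, 0.0, -1.0]]
contact_force: [-0.2, -0.7, -0.3]
grip_width: 0.995
gripper_force: 0.0
```

```bash
python3 chk.py; python3 plan.py  "533.5,208.3,330,-5,1,2" "=,=,268.5,-5,1,3"
```

```text
top wide: n1785 c=(571.8,-269.8) sx=52.7 sy=97.7 yaw=-1.17deg z[5,50,95]=[150.  152.9 155.3]
 gable few 0
 flat few 0
 tin ((485.5150451660156, -8.208972930908203), 28.41490936279297) 779
side wide few 0
 gable few 0
 flat few 0
 tin ((486.1052551269531, -7.482822895050049), 30.633928298950195) 158
t 37.9 pos [535.4 203.7 383. ] head -5.28
d [ 0.04 -0.02  0.44] w [ 0.    0.01 -0.04] g 1.0 
d [ 0.03 -0.02  0.44] w [ 0.    0.   -0.03] g 1.0 
  -> [533.4 208.  330.2]
d [0.   0.   0.34] w [0. 0. 0.] g 1.0 
d [0.   0.   0.34] w [0. 0. 0.] g 1.0 
d [0.   0.   0.35] w [0. 0. 0.] g 1.0 
  -> [533.4 208.  268.4]
```

Request:
apply_moves(steps=[{"dx": 0.04, "dy": -0.02, "dz": 0.4, "wx": 0, "wy": 0, "wz": -0.04, "gripper": 1}, {"dx": 0.03, "dy": -0.02, "dz": 0.5, "wx": 0, "wy": 0, "wz": -0.03, "gripper": 1}, {"dx": 0, "dy": 0, "dz": 0.4, "wx": 0, "wy": 0, "wz": 0, "gripper": 1}, {"dx": 0, "dy": 0, "dz": 0.3, "wx": 0, "wy": 0, "wz": 0, "gripper": 1}, {"dx": 0, "dy": 0, "dz": 0.24, "wx": 0, "wy": 0, "wz": 0, "gripper": 1}, {"dx": 0, "dy": 0, "dz": 0, "wx": 0, "wy": 0, "wz": 0, "gripper": 1}, {"dx": 0, "dy": 0, "dz": 0, "wx": 0, "wy": 0, "wz": 0, "gripper": 1}])

```text
time_s: 38.78
position: [0.5337, 0.209, 0.2733]
ee_rot: [[0.087, 0.996, 0.001], [0.996, -0.087, 0.0], [0.0, 0.001, -1.0]]
contact_force: [-0.4, -0.3, 1.4]
grip_width: 1.003
gripper_force: 0.0
```

Request:
apply_moves(steps=[{"dx": -0.01, "dy": 0, "dz": 0.07, "wx": 0, "wy": 0, "wz": 0, "gripper": 1}, {"dx": 0, "dy": 0, "dz": 0, "wx": 0, "wy": 0, "wz": 0, "gripper": 1}, {"dx": 0, "dy": 0, "dz": 0, "wx": 0, "wy": 0, "wz": 0, "gripper": -1}, {"dx": 0, "dy": 0, "dz": 0, "wx": 0, "wy": 0, "wz": 0, "gripper": -1}, {"dx": 0, "dy": 0, "dz": 0, "wx": 0, "wy": 0, "wz": 0, "gripper": -1}, {"dx": 0, "dy": 0, "dz": 0, "wx": 0, "wy": 0, "wz": 0, "gripper": -1}, {"dx": 0, "dy": 0, "dz": 0, "wx": 0, "wy": 0, "wz": 0, "gripper": -1}])

```text
time_s: 39.65
position: [0.5337, 0.2089, 0.2692]
ee_rot: [[0.086, 0.996, 0.002], [0.996, -0.086, 0.001], [0.001, 0.002, -1.0]]
contact_force: [1.4, 0.7, 5.7]
grip_width: 0.753
gripper_force: 66.9
```

```bash
python3 plan.py "=,=,385,-5,-1,4" "462.1,-264.9,385,-5,-1,12"
```

```text
t 39.65 pos [533.7 208.9 269.2] head -4.93
d [ 0.    0.   -0.48] w [0.01 0.   0.  ] g -1.0 
d [ 0.    0.   -0.48] w [0.01 0.   0.01] g -1.0 
d [ 0.    0.   -0.49] w [ 0.   -0.01  0.  ] g -1.0 
d [ 0.    0.   -0.48] w [0.01 0.   0.01] g -1.0 
  -> [533.6 208.8 385. ]
d [-0.66 -0.04  0.  ] w [0. 0. 0.] g -1.0 
d [-0.66 -0.04  0.  ] w [0. 0. 0.] g -1.0 
d [-0.66 -0.04  0.  ] w [0. 0. 0.] g -1.0 
d [-0.67 -0.04  0.  ] w [0. 0. 0.] g -1.0 
d [-0.66 -0.04  0.  ] w [0. 0. 0.] g -1.0 
d [-0.67 -0.04  0.  ] w [0. 0. 0.] g -1.0 
d [-0.66 -0.04  0.  ] w [0. 0. 0.] g -1.0 
d [-0.67 -0.04  0.  ] w [0. 0. 0.] g -1.0 
d [-0.66 -0.04  0.  ] w [0. 0. 0.] g -1.0 
d [-0.67 -0.05  0.  ] w [0. 0. 0.] g -1.0 
d [-0.66 -0.04  0.  ] w [0. 0. 0.] g -1.0 
d [-0.67 -0.05  0.  ] w [0. 0. 0.] g -1.0 
  -> [ 461.9 -264.9  385. ]
```

Request:
apply_moves(steps=[{"dx": 0, "dy": 0, "dz": -0.35, "wx": 0, "wy": 0, "wz": 0, "gripper": -1}, {"dx": 0, "dy": 0, "dz": -0.6, "wx": 0, "wy": 0, "wz": 0, "gripper": -1}, {"dx": 0, "dy": 0, "dz": -0.6, "wx": 0, "wy": 0, "wz": 0, "gripper": -1}, {"dx": -0.3, "dy": -0.02, "dz": -0.43, "wx": 0, "wy": 0, "wz": 0, "gripper": -1}, {"dx": -0.66, "dy": -0.04, "dz": 0, "wx": 0, "wy": 0, "wz": 0, "gripper": -1}, {"dx": -0.66, "dy": -0.04, "dz": 0, "wx": 0, "wy": 0, "wz": 0, "gripper": -1}, {"dx": -0.66, "dy": -0.04, "dz": 0, "wx": 0, "wy": 0, "wz": 0, "gripper": -1}, {"dx": -0.66, "dy": -0.04, "dz": 0, "wx": 0, "wy": 0, "wz": 0, "gripper": -1}, {"dx": -0.66, "dy": -0.04, "dz": 0, "wx": 0, "wy": 0, "wz": 0, "gripper": -1}, {"dx": -0.66, "dy": -0.04, "dz": 0, "wx": 0, "wy": 0, "wz": 0, "gripper": -1}])

```text
time_s: 40.9
position: [0.4944, -0.0457, 0.3862]
ee_rot: [[0.086, 0.996, -0.003], [0.996, -0.086, 0.001], [0.0, -0.003, -1.0]]
contact_force: [-0.3, -0.4, -1.3]
grip_width: 0.756
gripper_force: 66.6
```

```bash
python3 plan.py "462.2,-264.3,387,-5,-1,6" "=,=,285,=,-1,4"
```

```text
t 40.9 pos [494.4 -45.7 386.2] head -4.93
d [-0.61 -0.04  0.  ] w [-0.01  0.    0.  ] g -1.0 
d [-0.61 -0.04  0.  ] w [-0.01  0.    0.  ] g -1.0 
d [-0.61 -0.04  0.  ] w [-0.01  0.    0.  ] g -1.0 
d [-0.62 -0.03  0.  ] w [0.   0.   0.01] g -1.0 
d [-0.61 -0.04 -0.01] w [-0.01  0.    0.  ] g -1.0 
d [-0.62 -0.03  0.  ] w [ 0.   -0.01  0.01] g -1.0 
  -> [ 462.2 -264.5  386.8]
d [0.   0.   0.42] w [0. 0. 0.] g -1.0 
d [0.   0.   0.43] w [0. 0. 0.] g -1.0 
d [0.   0.   0.42] w [0. 0. 0.] g -1.0 
d [0.   0.   0.43] w [0. 0. 0.] g -1.0 
  -> [ 462.2 -264.5  284.8]
```

Request:
apply_moves(steps=[{"dx": -0.61, "dy": -0.04, "dz": 0, "wx": 0, "wy": 0, "wz": 0, "gripper": -1}, {"dx": -0.61, "dy": -0.04, "dz": 0, "wx": 0, "wy": 0, "wz": 0, "gripper": -1}, {"dx": -0.61, "dy": -0.04, "dz": 0, "wx": 0, "wy": 0, "wz": 0, "gripper": -1}, {"dx": -0.62, "dy": -0.03, "dz": 0, "wx": 0, "wy": 0, "wz": 0.01, "gripper": -1}, {"dx": -0.61, "dy": -0.04, "dz": 0, "wx": 0, "wy": 0, "wz": 0.01, "gripper": -1}, {"dx": -0.6, "dy": -0.03, "dz": 0.1, "wx": 0, "wy": 0, "wz": 0, "gripper": -1}, {"dx": 0, "dy": 0, "dz": 0.6, "wx": 0, "wy": 0, "wz": 0, "gripper": -1}, {"dx": 0, "dy": 0, "dz": 0.6, "wx": 0, "wy": 0, "wz": 0, "gripper": -1}, {"dx": 0, "dy": 0, "dz": 0.3, "wx": 0, "wy": 0, "wz": 0, "gripper": -1}, {"dx": 0, "dy": 0, "dz": 0, "wx": 0, "wy": 0, "wz": 0, "gripper": -1}])

```text
time_s: 42.15
position: [0.4621, -0.2614, 0.2889]
ee_rot: [[0.088, 0.996, -0.006], [0.996, -0.088, 0.004], [0.003, -0.006, -1.0]]
contact_force: [0.0, -0.4, -1.1]
grip_width: 0.752
gripper_force: 66.4
```

Request:
apply_moves(steps=[{"dx": 0, "dy": 0, "dz": 0, "wx": 0, "wy": 0, "wz": 0, "gripper": -1}, {"dx": 0, "dy": 0, "dz": 0, "wx": 0, "wy": 0, "wz": 0, "gripper": -1}])

```text
time_s: 42.4
position: [0.4638, -0.2624, 0.2923]
ee_rot: [[0.087, 0.996, 0.002], [0.996, -0.087, -0.001], [-0.001, 0.002, -1.0]]
contact_force: [0.6, -0.1, -1.4]
grip_width: 0.753
gripper_force: 66.4
```

```bash
python3 plan.py "462.4,-264.3,280,-5,-1,1" "=,=,272,=,-1,2"
```

```text
t 42.4 pos [ 463.8 -262.4  292.3] head -5.01
d [-0.03 -0.02  0.21] w [0.02 0.01 0.  ] g -1.0 
  -> [ 462.5 -264.1  279.7]
d [0.   0.   0.06] w [0. 0. 0.] g -1.0 
d [0.   0.   0.07] w [0. 0. 0.] g -1.0 
  -> [ 462.5 -264.1  271.9]
```

Request:
apply_moves(steps=[{"dx": -0.03, "dy": -0.02, "dz": 0.15, "wx": 0, "wy": 0, "wz": 0, "gripper": -1}, {"dx": 0, "dy": 0, "dz": 0.12, "wx": 0, "wy": 0, "wz": 0, "gripper": -1}, {"dx": 0, "dy": 0, "dz": 0.05, "wx": 0, "wy": 0, "wz": 0, "gripper": -1}, {"dx": 0, "dy": 0, "dz": 0, "wx": 0, "wy": 0, "wz": 0, "gripper": -1}, {"dx": 0, "dy": 0, "dz": 0, "wx": 0, "wy": 0, "wz": 0, "gripper": -1}])

```text
time_s: 43.02
position: [0.4622, -0.264, 0.272]
ee_rot: [[0.087, 0.996, 0.0], [0.996, -0.087, -0.0], [-0.0, 0.0, -1.0]]
contact_force: [-0.0, 1.2, -0.7]
grip_width: 0.749
gripper_force: 66.4
```

Request:
apply_moves(steps=[{"dx": 0, "dy": 0, "dz": 0.01, "wx": 0, "wy": 0, "wz": 0, "gripper": -1}, {"dx": 0, "dy": 0, "dz": 0, "wx": 0, "wy": 0, "wz": 0, "gripper": 1}, {"dx": 0, "dy": 0, "dz": 0, "wx": 0, "wy": 0, "wz": 0, "gripper": 1}, {"dx": 0, "dy": 0, "dz": 0, "wx": 0, "wy": 0, "wz": 0, "gripper": 1}, {"dx": 0, "dy": 0, "dz": -0.5, "wx": 0, "wy": 0, "wz": 0, "gripper": 1}, {"dx": 0, "dy": 0, "dz": -0.7, "wx": 0, "wy": 0, "wz": 0, "gripper": 1}, {"dx": 0, "dy": 0, "dz": -0.7, "wx": 0, "wy": 0, "wz": 0, "gripper": 1}, {"dx": 0.6, "dy": 0, "dz": 0, "wx": 0, "wy": 0, "wz": 0, "gripper": 1}, {"dx": 0.7, "dy": 0, "dz": 0, "wx": 0, "wy": 0, "wz": 0, "gripper": 1}, {"dx": 0.7, "dy": 0, "dz": 0, "wx": 0, "wy": 0, "wz": 0, "gripper": 1}])

```text
time_s: 44.28
position: [0.4725, -0.1434, 0.3858]
ee_rot: [[0.088, 0.996, 0.001], [0.996, -0.088, -0.0], [-0.0, 0.001, -1.0]]
contact_force: [0.8, -0.0, 0.9]
grip_width: 1.005
gripper_force: 0.0
```

```bash
python3 plan.py "428.5,208.6,380,-5,1,8" "=,=,330,=,1,2"
```

```text
t 44.27 pos [ 472.5 -143.4  385.8] head -5.07
d [ 0.72 -0.16  0.01] w [0. 0. 0.] g 1.0 
d [ 0.72 -0.16  0.01] w [0. 0. 0.] g 1.0 
d [ 0.72 -0.15  0.01] w [0. 0. 0.] g 1.0 
d [ 0.72 -0.16  0.01] w [0. 0. 0.] g 1.0 
d [ 0.72 -0.15  0.01] w [0. 0. 0.] g 1.0 
d [ 0.73 -0.16  0.01] w [ 0.    0.   -0.01] g 1.0 
d [ 0.72 -0.15  0.02] w [0. 0. 0.] g 1.0 
d [ 0.73 -0.16  0.01] w [ 0.01  0.   -0.01] g 1.0 
  -> [428.3 208.6 380.3]
d [0.   0.   0.42] w [0. 0. 0.] g 1.0 
d [0.   0.   0.42] w [0. 0. 0.] g 1.0 
  -> [428.3 208.6 329.9]
```

Request:
apply_moves(steps=[{"dx": 0.72, "dy": -0.16, "dz": 0, "wx": 0, "wy": 0, "wz": 0, "gripper": 1}, {"dx": 0.72, "dy": -0.16, "dz": 0, "wx": 0, "wy": 0, "wz": 0, "gripper": 1}, {"dx": 0.72, "dy": -0.15, "dz": 0, "wx": 0, "wy": 0, "wz": 0, "gripper": 1}, {"dx": 0.72, "dy": -0.16, "dz": 0, "wx": 0, "wy": 0, "wz": 0, "gripper": 1}, {"dx": 0.72, "dy": -0.15, "dz": 0, "wx": 0, "wy": 0, "wz": 0, "gripper": 1}, {"dx": 0.73, "dy": -0.16, "dz": 0, "wx": 0, "wy": 0, "wz": -0.01, "gripper": 1}, {"dx": 0.7, "dy": -0.15, "dz": 0, "wx": 0, "wy": 0, "wz": 0, "gripper": 1}, {"dx": 0.7, "dy": -0.16, "dz": 0, "wx": 0, "wy": 0, "wz": -0.01, "gripper": 1}, {"dx": 0, "dy": 0, "dz": 0.5, "wx": 0, "wy": 0, "wz": 0, "gripper": 1}, {"dx": 0, "dy": 0, "dz": 0.4, "wx": 0, "wy": 0, "wz": 0, "gripper": 1}])

```text
time_s: 45.52
position: [0.4275, 0.2054, 0.3309]
ee_rot: [[0.084, 0.996, 0.0], [0.996, -0.084, 0.0], [0.0, 0.0, -1.0]]
contact_force: [-0.3, -0.1, -0.2]
grip_width: 1.002
gripper_force: 0.0
```

Request:
apply_moves(steps=[{"dx": 0, "dy": 0, "dz": 0, "wx": 0, "wy": 0, "wz": 0, "gripper": 1}, {"dx": 0, "dy": 0, "dz": 0, "wx": 0, "wy": 0, "wz": 0, "gripper": 1}])

```text
time_s: 45.78
position: [0.4283, 0.2047, 0.3322]
ee_rot: [[0.086, 0.996, 0.001], [0.996, -0.086, 0.0], [0.0, 0.001, -1.0]]
contact_force: [0.3, -0.6, -0.3]
grip_width: 0.999
gripper_force: 0.0
```

```bash
python3 chk.py; python3 plan.py "428.5,208.6,300,-5,1,2" "=,=,264,=,1,2"
```

```text
top wide: n1789 c=(571.8,-269.9) sx=52.5 sy=97.2 yaw=-1.36deg z[5,50,95]=[150.  152.9 155.4]
 gable: n1708 c=(464.1,-264.9) sx=62.4 sy=73.9 yaw=-5.07deg z[5,50,95]=[127.6 140.2 153.7]
 flat few 0
 tin ((485.36944580078125, -8.142467498779297), 28.264408111572266) 780
side wide: n360 c=(572.5,-268.3) sx=51.1 sy=96.7 yaw=-2.28deg z[5,50,95]=[149.2 152.5 155.5]
 gable: n137 c=(489.2,-264.0) sx=22.0 sy=79.1 yaw=3.35deg z[5,50,95]=[122.7 133.4 143.3]
 flat few 0
 tin ((489.58056640625, -16.466405868530273), 21.304603576660156) 68
t 45.88 pos [428.5 204.6 332.6] head -4.96
d [0.03 0.   0.27] w [ 0.01 -0.01  0.  ] g 1.0 
d [ 0.04 -0.01  0.27] w [0.02 0.   0.01] g 1.0 
  -> [428.3 208.9 300.2]
d [0.  0.  0.3] w [0. 0. 0.] g 1.0 
d [0.  0.  0.3] w [0. 0. 0.] g 1.0 
  -> [428.3 208.9 264.2]
```

Request:
apply_moves(steps=[{"dx": 0.04, "dy": 0, "dz": 0.25, "wx": 0, "wy": 0, "wz": 0, "gripper": 1}, {"dx": 0.03, "dy": 0, "dz": 0.4, "wx": 0, "wy": 0, "wz": 0, "gripper": 1}, {"dx": 0, "dy": 0, "dz": 0.3, "wx": 0, "wy": 0, "wz": 0, "gripper": 1}, {"dx": 0, "dy": 0, "dz": 0.18, "wx": 0, "wy": 0, "wz": 0, "gripper": 1}, {"dx": 0, "dy": 0, "dz": 0, "wx": 0, "wy": 0, "wz": 0, "gripper": 1}, {"dx": 0, "dy": 0, "dz": 0, "wx": 0, "wy": 0, "wz": 0, "gripper": -1}, {"dx": 0, "dy": 0, "dz": 0, "wx": 0, "wy": 0, "wz": 0, "gripper": -1}, {"dx": 0, "dy": 0, "dz": 0, "wx": 0, "wy": 0, "wz": 0, "gripper": -1}, {"dx": 0, "dy": 0, "dz": 0, "wx": 0, "wy": 0, "wz": 0, "gripper": -1}, {"dx": 0, "dy": 0, "dz": 0, "wx": 0, "wy": 0, "wz": 0, "gripper": -1}])

```text
time_s: 47.12
position: [0.4289, 0.209, 0.2648]
ee_rot: [[0.086, 0.996, 0.003], [0.996, -0.086, 0.001], [0.001, 0.002, -1.0]]
contact_force: [0.6, 0.7, 6.1]
grip_width: 0.729
gripper_force: 66.0
```

```bash
python3 plan.py "=,=,375,-5,-1,4" "470.4,-151.2,375,-5,-1,9"
```

```text
t 47.12 pos [428.9 209.  264.8] head -4.94
d [ 0.    0.   -0.46] w [0.01 0.   0.  ] g -1.0 
d [ 0.    0.   -0.46] w [ 0.01 -0.01  0.01] g -1.0 
d [ 0.    0.   -0.46] w [0.01 0.   0.  ] g -1.0 
d [ 0.    0.   -0.46] w [ 0.01 -0.01  0.01] g -1.0 
  -> [428.8 209.  375.2]
d [-0.66  0.14  0.  ] w [0. 0. 0.] g -1.0 
d [-0.66  0.13  0.  ] w [0. 0. 0.] g -1.0 
d [-0.66  0.14  0.  ] w [0. 0. 0.] g -1.0 
d [-0.66  0.13  0.  ] w [0. 0. 0.] g -1.0 
d [-0.66  0.14  0.  ] w [0. 0. 0.] g -1.0 
d [-0.65  0.13  0.  ] w [0. 0. 0.] g -1.0 
d [-0.66  0.14  0.  ] w [0. 0. 0.] g -1.0 
d [-0.65  0.13  0.  ] w [0. 0. 0.] g -1.0 
d [-0.66  0.14  0.  ] w [0. 0. 0.] g -1.0 
  -> [ 470.6 -151.3  375.2]
```

Request:
apply_moves(steps=[{"dx": 0, "dy": 0, "dz": -0.35, "wx": 0, "wy": 0, "wz": 0, "gripper": -1}, {"dx": 0, "dy": 0, "dz": -0.6, "wx": 0, "wy": 0, "wz": 0, "gripper": -1}, {"dx": 0, "dy": 0, "dz": -0.6, "wx": 0, "wy": 0, "wz": 0, "gripper": -1}, {"dx": -0.3, "dy": 0.06, "dz": -0.3, "wx": 0, "wy": 0, "wz": 0, "gripper": -1}, {"dx": -0.66, "dy": 0.14, "dz": 0, "wx": 0, "wy": 0, "wz": 0, "gripper": -1}, {"dx": -0.66, "dy": 0.14, "dz": 0, "wx": 0, "wy": 0, "wz": 0, "gripper": -1}, {"dx": -0.66, "dy": 0.14, "dz": 0, "wx": 0, "wy": 0, "wz": 0, "gripper": -1}, {"dx": -0.66, "dy": 0.14, "dz": 0, "wx": 0, "wy": 0, "wz": 0, "gripper": -1}, {"dx": -0.66, "dy": 0.14, "dz": 0, "wx": 0, "wy": 0, "wz": 0, "gripper": -1}, {"dx": -0.66, "dy": 0.13, "dz": 0, "wx": 0, "wy": 0, "wz": 0, "gripper": -1}])

```text
time_s: 48.38
position: [0.4591, -0.0517, 0.3745]
ee_rot: [[0.086, 0.996, -0.001], [0.996, -0.086, 0.0], [0.0, -0.001, -1.0]]
contact_force: [0.7, -0.4, -1.7]
grip_width: 0.729
gripper_force: 65.7
```

```bash
python3 plan.py "470.4,-150.8,375,-5,-1,4" "=,=,275,=,-1,4"
```

```text
t 48.38 pos [459.1 -51.7 374.5] head -4.93
d [-0.41  0.08  0.  ] w [0. 0. 0.] g -1.0 
d [-0.41  0.08  0.  ] w [0.   0.   0.01] g -1.0 
d [-0.4   0.08  0.  ] w [0. 0. 0.] g -1.0 
d [-0.41  0.09 -0.01] w [-0.01  0.    0.01] g -1.0 
  -> [ 470.4 -150.8  375.1]
d [0.   0.   0.42] w [0. 0. 0.] g -1.0 
d [0.   0.   0.42] w [0. 0. 0.] g -1.0 
d [0.   0.   0.41] w [0. 0. 0.] g -1.0 
d [0.   0.   0.42] w [0. 0. 0.] g -1.0 
  -> [ 470.4 -150.8  274.9]
```

Request:
apply_moves(steps=[{"dx": -0.41, "dy": 0.08, "dz": 0, "wx": 0, "wy": 0, "wz": 0, "gripper": -1}, {"dx": -0.41, "dy": 0.08, "dz": 0, "wx": 0, "wy": 0, "wz": 0.01, "gripper": -1}, {"dx": -0.4, "dy": 0.08, "dz": 0, "wx": 0, "wy": 0, "wz": 0, "gripper": -1}, {"dx": -0.41, "dy": 0.09, "dz": 0.1, "wx": 0, "wy": 0, "wz": 0.01, "gripper": -1}, {"dx": 0, "dy": 0, "dz": 0.5, "wx": 0, "wy": 0, "wz": 0, "gripper": -1}, {"dx": 0, "dy": 0, "dz": 0.5, "wx": 0, "wy": 0, "wz": 0, "gripper": -1}, {"dx": 0, "dy": 0, "dz": 0.3, "wx": 0, "wy": 0, "wz": 0, "gripper": -1}, {"dx": 0, "dy": 0, "dz": 0, "wx": 0, "wy": 0, "wz": 0, "gripper": -1}, {"dx": 0, "dy": 0, "dz": 0, "wx": 0, "wy": 0, "wz": 0, "gripper": -1}, {"dx": 0, "dy": 0, "dz": 0, "wx": 0, "wy": 0, "wz": 0, "gripper": -1}])

```text
time_s: 49.62
position: [0.4712, -0.1497, 0.2917]
ee_rot: [[0.087, 0.996, 0.002], [0.996, -0.087, -0.001], [-0.001, 0.002, -1.0]]
contact_force: [-0.1, -0.3, -1.6]
grip_width: 0.734
gripper_force: 65.7
```

```bash
python3 plan.py "470.5,-150.8,275,-5,-1,2" "=,=,267.5,=,-1,2"
```

```text
t 49.62 pos [ 471.2 -149.7  291.7] head -5.01
d [-0.01 -0.01  0.14] w [0.01 0.   0.  ] g -1.0 
d [-0.01  0.    0.14] w [0.02 0.01 0.  ] g -1.0 
  -> [ 470.5 -150.9  274.9]
d [0.   0.   0.06] w [0. 0. 0.] g -1.0 
d [0.   0.   0.06] w [0. 0. 0.] g -1.0 
  -> [ 470.5 -150.9  267.7]
```

Request:
apply_moves(steps=[{"dx": -0.01, "dy": -0.01, "dz": 0.15, "wx": 0, "wy": 0, "wz": 0, "gripper": -1}, {"dx": -0.01, "dy": 0, "dz": 0.15, "wx": 0, "wy": 0, "wz": 0, "gripper": -1}, {"dx": 0, "dy": 0, "dz": 0.07, "wx": 0, "wy": 0, "wz": 0, "gripper": -1}, {"dx": 0, "dy": 0, "dz": 0.02, "wx": 0, "wy": 0, "wz": 0, "gripper": -1}, {"dx": 0, "dy": 0, "dz": 0, "wx": 0, "wy": 0, "wz": 0, "gripper": -1}, {"dx": 0, "dy": 0, "dz": 0, "wx": 0, "wy": 0, "wz": 0, "gripper": -1}])

```text
time_s: 50.38
position: [0.4697, -0.1507, 0.2674]
ee_rot: [[0.087, 0.996, -0.001], [0.996, -0.087, 0.0], [0.0, -0.001, -1.0]]
contact_force: [-1.9, 0.3, 4.3]
grip_width: 0.728
gripper_force: 66.0
```

Contact with the floor (4 N): release and retreat.

Request:
apply_moves(steps=[{"dx": 0, "dy": 0, "dz": 0, "wx": 0, "wy": 0, "wz": 0, "gripper": 1}, {"dx": 0, "dy": 0, "dz": 0, "wx": 0, "wy": 0, "wz": 0, "gripper": 1}, {"dx": 0, "dy": 0, "dz": 0, "wx": 0, "wy": 0, "wz": 0, "gripper": 1}, {"dx": 0, "dy": 0, "dz": -0.5, "wx": 0, "wy": 0, "wz": 0, "gripper": 1}, {"dx": 0, "dy": 0, "dz": -0.8, "wx": 0, "wy": 0, "wz": 0, "gripper": 1}, {"dx": 0, "dy": 0, "dz": -0.8, "wx": 0, "wy": 0, "wz": 0, "gripper": 1}, {"dx": 0.8, "dy": 0, "dz": 0, "wx": 0, "wy": 0, "wz": 0, "gripper": 1}, {"dx": 0.9, "dy": 0, "dz": 0, "wx": 0, "wy": 0, "wz": 0, "gripper": 1}, {"dx": 0.9, "dy": 0, "dz": 0, "wx": 0, "wy": 0, "wz": 0, "gripper": 1}, {"dx": 0.9, "dy": 0, "dz": 0, "wx": 0, "wy": 0, "wz": 0, "gripper": 1}])

```text
time_s: 51.62
position: [0.4884, 0.06, 0.3934]
ee_rot: [[0.088, 0.996, 0.001], [0.996, -0.088, -0.0], [0.0, 0.001, -1.0]]
contact_force: [-0.0, 0.9, 0.5]
grip_width: 1.001
gripper_force: 0.0
```

Request:
apply_moves(steps=[{"dx": 0.9, "dy": 0, "dz": 0, "wx": 0, "wy": 0, "wz": 0, "gripper": 1}, {"dx": 0.8, "dy": 0, "dz": 0, "wx": 0, "wy": 0, "wz": 0, "gripper": 1}, {"dx": 0.6, "dy": 0, "dz": 0, "wx": 0, "wy": 0, "wz": 0, "gripper": 1}, {"dx": 0, "dy": 0, "dz": 0, "wx": 0, "wy": 0, "wz": 0, "gripper": 1}, {"dx": 0, "dy": 0, "dz": 0, "wx": 0, "wy": 0, "wz": 0, "gripper": 1}, {"dx": 0, "dy": 0, "dz": 0, "wx": 0, "wy": 0, "wz": 0, "gripper": 1}])

```text
time_s: 52.38
position: [0.5003, 0.1949, 0.3932]
ee_rot: [[0.089, 0.996, -0.0], [0.996, -0.089, -0.0], [-0.001, -0.0, -1.0]]
contact_force: [0.6, 0.0, -0.4]
grip_width: 0.996
gripper_force: 0.0
```

```bash
python3 chk.py; python3 -c "
from h import *
cap('top','end.png')"
```

```text
top wide: n1785 c=(571.7,-269.5) sx=52.6 sy=98.2 yaw=-1.16deg z[5,50,95]=[150.1 152.9 155.4]
 gable: n1707 c=(464.1,-265.0) sx=62.9 sy=74.0 yaw=-4.20deg z[5,50,95]=[127.4 140.3 154. ]
 flat: n1520 c=(468.5,-152.5) sx=60.5 sy=70.9 yaw=-5.36deg z[5,50,95]=[132.4 135.  137.6]
 tin ((485.40765380859375, -8.16489028930664), 28.30714225769043) 766
side wide: n43 c=(596.1,-255.3) sx=12.1 sy=62.8 yaw=10.96deg z[5,50,95]=[149.6 152.3 154.5]
 gable: n364 c=(457.3,-262.6) sx=42.7 sy=76.5 yaw=-3.21deg z[5,50,95]=[123.5 138.8 158.2]
 flat: n234 c=(454.9,-153.6) sx=31.6 sy=76.4 yaw=2.04deg z[5,50,95]=[130.  133.4 136.9]
 tin ((485.9571533203125, -11.000054359436035), 31.568603515625) 263
```

View pics/end.png

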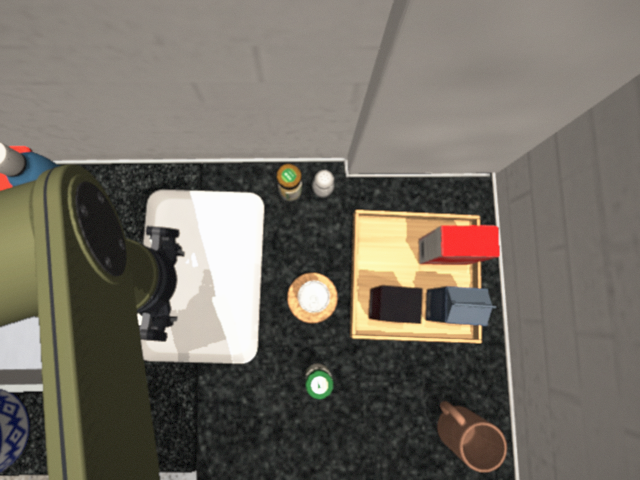

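The final top view shows the cartons back at their starting places (red (458,244), black (397,303), gable (460,307)), each within about 2 mm. The tin is centred on the trivet (312,297), and the shaker and jar have not moved.

```bash
python3 -c "
from station import ticket
print(ticket.sign_off())"
```

```text
the job is handed in; nothing more can be done
None
```

I handed the job in at about 52 s: the tin stands upright within 1 mm of the trivet's centre, all three cartons are back in the box within about 2 mm and 1° of where they started, and the shaker and spice jar were not touched.

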